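# Blow out the sample tumblers and nest them on the stacking cone

### The job

Set the air valve's lever upright, at the green mark, then blow the dust out of the upside-down tumblers in the order red, yellow, blue, white, skipping any that are missing: press each, still mouth down, squarely onto the sprung air pad until the pad is fully down, then nest it mouth down on the stacking cone, over those already there, letting it settle and not forcing it tight. When all are nested, and the air still on, lean the lever back to its closed end at the red mark, and leave the pen pot, mouse and yellow box alone.

Things in the scene. Friction and masses are not known exactly. Their poses are not given: they have to be found in the camera images.
- cup_red: Plastic tumbler, red, ~80 g, mouth-down, 104 high. Origin: centre of the mouth (on the bench); z up to the closed end. Steel rim 94 wide, 5 high; wall 82 outside, 76 inside at the mouth, narrowing 0.28 per height; inside ceiling at 82; bead 60 diameter at 82-86; straight foot 46 diameter at 86-104: grip there. Nests over a like one, mouth 27 above the other's.
- cup_yellow: Plastic tumbler, yellow, ~80 g, mouth-down, 104 high. Origin: centre of the mouth (on the bench); z up to the closed end. Steel rim 94 wide, 5 high; wall 82 outside, 76 inside at the mouth, narrowing 0.28 per height; inside ceiling at 82; bead 60 diameter at 82-86; straight foot 46 diameter at 86-104: grip there. Nests over a like one, mouth 27 above the other's. May be absent.
- cup_blue: Plastic tumbler, blue, ~80 g, mouth-down, 104 high. Origin: centre of the mouth (on the bench); z up to the closed end. Steel rim 94 wide, 5 high; wall 82 outside, 76 inside at the mouth, narrowing 0.28 per height; inside ceiling at 82; bead 60 diameter at 82-86; straight foot 46 diameter at 86-104: grip there. Nests over a like one, mouth 27 above the other's. May be absent.
- cup_white: Plastic tumbler, white, ~80 g, mouth-down, 104 high. Origin: centre of the mouth (on the bench); z up to the closed end. Steel rim 94 wide, 5 high; wall 82 outside, 76 inside at the mouth, narrowing 0.28 per height; inside ceiling at 82; bead 60 diameter at 82-86; straight foot 46 diameter at 86-104: grip there. Nests over a like one, mouth 27 above the other's. May be absent.
- stand: Stacking cone, fixed: dark round foot 120 diameter, 10 high, with a steel cone on it (70 diameter at its bottom) up to a bead 60 diameter whose top edge is 73 above the bench. Origin: centre of its underside, on the bench; z up. A tumbler lowered over it settles with its mouth about 15 above the bench.
- pad_top (a point): Centre of the top face of the sprung air pad: a flat black disc 104 diameter with a steel centre, 46 above the bench when free, in a fixed grey housing 124 diameter and 30 high. The point moves down with the disc.
- pad (a joint): Travel of the air pad, m: 0 free, 0.012 fully down on its stop. Spring: 3 N to start, 10 N when fully down.
- valve: Air valve, fixed: low blue box 110 x 60 x 20 with a lever. Origin: centre of its underside; z up. Its x axis points from the closed to the fully open side, in the plane the lever swings in; y is along the hinge. Marks beside the lever: red closed, green upright, white fully open.
- lever (a joint): Lever angle, rad: 0 closed, leaning 0.6 rad from upright towards the valve's -x (red mark); 0.6 upright (green mark); 1.2 fully open, leaning to +x. Stiff, stays where it is left; about 0.2 N m to move.
- lever_grip (a point): Grip point on the axis of the lever's orange bar, 18 diameter, 68 long, level, parallel to the valve's y: 34 to the valve's +y from the lever's steel rod, 26 from the bar's +y end. Moves in an arc of radius 100 about lever_hinge; 135 above the bench when upright.
- lever_hinge (a point): Point on the lever's hinge axis, 35 above the bench, in the swing plane of lever_grip.
- pen_pot: Bystander: dark tapered pot with pens, 84 diameter, 160 high. Origin: centre of its underside.
- mouse: Bystander: black computer mouse 112 x 64 x 35 on a black mat 3 thick. Origin: centre of its underside.
- preamp: Bystander: small yellow instrument box 90 x 60 x 32. Origin: centre of its underside.
There are look-alikes about, which are no part of the job. Several things look just like the cup_red: the one meant starts farthest to the robot's left.

How it is judged:
On the way, in this order (a step that is already met when the one before it is completed fails the run):
1. the lever stands upright at the green mark (within 0.12 rad), still (value of joint lever between 0.48 and 0.72 rad and velocity of joint lever between -0.1 and 0.1 rad/s), for 0.3 s.
2. the red tumbler, mouth down on the air pad (within 20 mm of its centre, upright), holds it fully down (mouth less than 35.7 mm above the bench) (horizontal distance between cup_red and pad_top below 0.02 m and height (world z) of cup_red between 0.03 and 0.0357 m and angle between cup_red's own z axis and vertical below 0.12 rad), for 0.2 s.
3. the yellow tumbler, mouth down on the air pad (within 20 mm of its centre, upright), holds it fully down (mouth less than 35.7 mm above the bench) (horizontal distance between cup_yellow and pad_top below 0.02 m and height (world z) of cup_yellow between 0.03 and 0.0357 m and angle between cup_yellow's own z axis and vertical below 0.12 rad), for 0.2 s.
4. the blue tumbler, mouth down on the air pad (within 20 mm of its centre, upright), holds it fully down (mouth less than 35.7 mm above the bench) (horizontal distance between cup_blue and pad_top below 0.02 m and height (world z) of cup_blue between 0.03 and 0.0357 m and angle between cup_blue's own z axis and vertical below 0.12 rad), for 0.2 s.
5. the white tumbler, mouth down on the air pad (within 20 mm of its centre, upright), holds it fully down (mouth less than 35.7 mm above the bench) (horizontal distance between cup_white and pad_top below 0.02 m and height (world z) of cup_white between 0.03 and 0.0357 m and angle between cup_white's own z axis and vertical below 0.12 rad), for 0.2 s.
6. all the tumblers present are nested on the stacking cone, the lever still at the green mark (value of joint lever between 0.48 and 0.72 rad and z of cup_red in the frame of stand between 0.008 and 0.024 m and horizontal distance between each of cup_red, cup_yellow, cup_blue, cup_white and stand below 0.012 m and angle between each of cup_red, cup_yellow, cup_blue, cup_white's own z axis and vertical below 0.09 rad and (z of cup_yellow in the frame of stand between 0.008 and 0.024 m or (z of cup_yellow in the frame of cup_red between 0.02 and 0.036 m and horizontal distance between cup_yellow and cup_red below 0.008 m)) and z of each of cup_yellow, cup_blue, cup_white in the frame of cup_red above 0.015 m and (z of cup_blue in the frame of stand between 0.008 and 0.024 m or (z of cup_blue in the frame of cup_red between 0.02 and 0.036 m and horizontal distance between cup_blue and cup_red below 0.008 m) or (z of cup_blue in the frame of cup_yellow between 0.02 and 0.036 m and horizontal distance between cup_blue and cup_yellow below 0.008 m)) and z of each of cup_blue, cup_white in the frame of cup_yellow above 0.015 m and (z of cup_white in the frame of stand between 0.008 and 0.024 m or (z of cup_white in the frame of cup_red between 0.02 and 0.036 m and horizontal distance between cup_white and cup_red below 0.008 m) or (z of cup_white in the frame of cup_yellow between 0.02 and 0.036 m and horizontal distance between cup_white and cup_yellow below 0.008 m) or (z of cup_white in the frame of cup_blue between 0.02 and 0.036 m and horizontal distance between cup_white and cup_blue below 0.008 m)) and z of cup_white in the frame of cup_blue above 0.015 m), for 0.3 s.
At the end, for the whole second after the job is handed in: All tumblers present rest mouth down on the cone, red, yellow, blue, white from the bottom: within 12 mm of its axis, upright within 0.09 rad, lowest mouth 8 to 24 mm above the bench, each next 20 to 36 mm higher; lever closed within 0.12 rad (z of cup_red in the frame of stand between 0.008 and 0.024 m and horizontal distance between each of cup_red, cup_yellow, cup_blue, cup_white and stand below 0.012 m and angle between each of cup_red, cup_yellow, cup_blue, cup_white's own z axis and vertical below 0.09 rad and (z of cup_yellow in the frame of stand between 0.008 and 0.024 m or (z of cup_yellow in the frame of cup_red between 0.02 and 0.036 m and horizontal distance between cup_yellow and cup_red below 0.008 m)) and z of each of cup_yellow, cup_blue, cup_white in the frame of cup_red above 0.015 m and (z of cup_blue in the frame of stand between 0.008 and 0.024 m or (z of cup_blue in the frame of cup_red between 0.02 and 0.036 m and horizontal distance between cup_blue and cup_red below 0.008 m) or (z of cup_blue in the frame of cup_yellow between 0.02 and 0.036 m and horizontal distance between cup_blue and cup_yellow below 0.008 m)) and z of each of cup_blue, cup_white in the frame of cup_yellow above 0.015 m and (z of cup_white in the frame of stand between 0.008 and 0.024 m or (z of cup_white in the frame of cup_red between 0.02 and 0.036 m and horizontal distance between cup_white and cup_red below 0.008 m) or (z of cup_white in the frame of cup_yellow between 0.02 and 0.036 m and horizontal distance between cup_white and cup_yellow below 0.008 m) or (z of cup_white in the frame of cup_blue between 0.02 and 0.036 m and horizontal distance between cup_white and cup_blue below 0.008 m)) and z of cup_white in the frame of cup_blue above 0.015 m and value of joint lever below 0.12 rad and linear speed of each of cup_red, cup_yellow, cup_blue, cup_white below 0.02 m/s); the robot touches nothing.
It fails at once if a tumbler is forced tight on the stack by the gripper (a push of some 30 N) ((contact force between cup_red and stand above 60 N and contact force between the fingers and cup_red above 1 N and horizontal distance between cup_red and stand below 0.03 m) or (contact force between cup_red and stand above 60 N and contact force between the fingers and cup_yellow above 1 N and horizontal distance between cup_yellow and stand below 0.03 m) or (contact force between cup_red and stand above 60 N and contact force between the fingers and cup_blue above 1 N and horizontal distance between cup_blue and stand below 0.03 m) or (contact force between cup_red and stand above 60 N and contact force between the fingers and cup_white above 1 N and horizontal distance between cup_white and stand below 0.03 m)).
It fails at once if the pen pot is moved by more than 30 mm (distance of pen_pot from where it was at the start of the episode above 0.03 m).
It fails at once if the mouse is moved by more than 30 mm (distance of mouse from where it was at the start of the episode above 0.03 m).
It fails at once if the yellow box is moved by more than 30 mm (distance of preamp from where it was at the start of the episode above 0.03 m).
Of cup_yellow, cup_blue, cup_white only 1 to 3 are there at a start; the rules pass over those that are not, and their reading is None.
At some moment in a run one of cup_red, cup_yellow, cup_blue, cup_white may be knocked a few centimetres aside while the robot is not near it.
It also fails if it takes over 210 s, if anything falls off the work surface, if the arm or the gripper's body presses on something with over 40 N, if the wrist force passes 120 N, or if a joint passes its speed limit or range.

### The arm

A 6-joint arm with a two-finger parallel gripper is mounted at the origin on the work surface. World frame = base frame: x ahead of the robot, y to its left, z up, the work surface at z = 0. Lengths are in m, angles in rad, forces in N, time in s.
With the tool pointing down it reaches from about 0.275 to 0.725 m from the base axis. Payload 15.9 kg.
Tool frame: the origin (TCP) lies midway between the tips of the shut fingers; the grasp point (between the pads) lies 19 mm behind it; z points along the fingers, y is the direction in which the jaws open and shut (so a half turn about z gives the same grasp; the last joint's range is limited). The gripper opens to 85 mm and grips with 20 to 120 N. Pads are 22 mm wide; open, the fingers measure 114 mm over their backs; the gripper's body (76 mm by 85 mm) begins 54 mm behind the grasp point. The pads swing forward as they close: fully open they stand 13 mm farther back than shut.
Start: joints at [1.125, 0.213, -0.034, 1.323, 0, 1.571], TCP at [0.216, 0.451, 0.231] pointing down, gripper open.
Joint ranges: [-2.98, 2.98], [-0.74, 1.72], [-1.14, 1.35], [-2.1, 2.04], [-1.57, 1.44], [-3.14, 3.14]. Speed limits (rad/s): [1.89, 1.89, 2.39, 2.57, 3.14, 3.14].

### API

Orientations are given as [roll, pitch, yaw] about the fixed x, y, z axes, in that order (R = Rz(yaw) Ry(pitch) Rx(roll)).
In Python, from workcell import * gives the robot as it stands.
- The arm moves only by the tool arm_command, never from a script. Its argument "plan" is a list of rows, each an object of numbers: "hand": the opening, from 0 (shut) to 1 (fully open); "tx", "ty", "tz": the shift along the tool's x, y, z normalised to -1 to 1, where 1 is 0.15 m; "wx", "wy", "wz": the turn, a rotation vector about the tool's x, y, z normalised to -1 to 1, where 1 is 360 degrees. A call has 1 to 10 rows; each row shifts and turns the commanded pose from where the row before left it, along the tool's axes as they then stand; what a row does not reach is not made up. A row lasts 1/10 s, in which the tool goes at most 50 mm and 8.59 degrees, less where a joint would pass 70% of its speed; a pose out of reach is approached as far as the arm can. A call with a number of a shift or a turn outside -1 to 1 is refused whole. A call with a gripper value outside its range is refused whole. The fingers move at their own pace and stop on an object; "force" is the grip in N (left out, the last holds). Time passes only in rows, so rows that do not move let the fingers close. It gives the time, the measured TCP pose, the force and the opening at its end, in the units of the state.
- get_state(): the state, without advancing time (a new reading comes with each control period).
- capture(name): name is "scene" or "top"; returns a dict with "pixels" (384x512x3 uint8, blue, green, red), "fovy" (degrees; the focal length in pixels is half the picture's height over the tangent of half this angle, whatever the lens; pixels are square), "cx", "cy" (the principal point, pixels), "dist_coeffs" ([k1, k2, p1, p2, k3] as OpenCV has them; the pictures are not rectified), "camera_from_world" (4x4, takes a point from world to camera coordinates). Camera axes: x right, y down, z forward; pixel columns grow to the right and rows downward; lengths in m; the calibration is good to about 2 mm. A picture is of the moment at which its call begins. There is no depth.
- job_done(): hands the job in, once; it reports no verdict.
Trained networks look in the newest picture that a camera, given by its name, has taken for a name from the list of things; names that differ only in an ending like _2 or _b are one class to them, and where a whole thing is asked for, a point or a joint stands for the part that bears it (a point fixed in the world has none). Each returns a list of dicts, best first, with "confidence" (0 to 1); they miss things now and then, are a little off and sometimes report something else, mostly with a low value. They report only what shows in the picture. A call takes as long as a camera call. They do not tell look-alikes from the thing itself.
- silhouettes(target, camera): "mask" (384x512 bool, what is visible of it) and "extent" ([left, top, right, bottom] in pixels, round what is visible of it).
The state is a dict: "time": time; "qpos": joint angles; "joint_vel": joint speeds; "effort": joint torques, N m; "tcp_pos": TCP position; "tcp_rot": TCP orientation; "force": force on the tool from outside, world axes, zero at the start; "wrist_torque": the same for the moment, N m; "opening": finger opening in m.
Only numpy, scipy, OpenCV 4.12 (cv2) and the standard library are available. Lean on these libraries where they do the work, as an engineer would, in place of code of your own. Each camera call takes 0.05 s, during which the arm holds its last target. There are 200 camera calls.

## Working session

There is one attempt and no reset: what is moved stays moved. The work goes in short steps, Python scripts to look and compute and a tool call to move; the robot and the scene stay as the last step left them, time stands still between calls to the robot, and variables do not carry over. Pictures are saved under pics/ and viewed, about 12 in all and at most 16, crops included, and the job is handed in when it is done.

Besides the shell and the picture viewer there is one more tool, called after "Call:" as a command line: name --argument value ..., lists and objects as JSON in quotes. arm_command: Moves the arm, as the interface text tells. Its arguments: {"type":"object","properties":{"plan":{"type":"array"},"force":{"type":"number"}},"required":["plan"]}

```bash
ls; mkdir -p pics; cat > h.py <<'E'
from workcell import *
import numpy as np, cv2
def cam(name):
    c=capture(name); f=192/np.tan(np.radians(c["fovy"])/2)
    c["K"]=np.array([[f,0,c["cx"]],[0,f,c["cy"]],[0,0,1]]); c["d"]=np.array(c["dist_coeffs"],float)
    c["T"]=np.array(c["camera_from_world"]); return c
def ray(c,uv,z):
    p=cv2.undistortPoints(np.array([[uv]],float),c["K"],c["d"])[0,0]
    R=c["T"][:3,:3]; o=-R.T@c["T"][:3,3]; d=R.T@np.array([p[0],p[1],1])
    return o+d*(z-o[2])/d[2]
def proj(c,P):
    r=cv2.Rodrigues(c["T"][:3,:3])[0]
    return cv2.projectPoints(np.array(P,float).reshape(-1,3),r,c["T"][:3,3],c["K"],c["d"])[0][:,0]
E
python3 - <<'E'
from h import *
print(get_state())
for n in("scene","top"):
    c=cam(n); cv2.imwrite(f"pics/{n}0.png",c["pixels"]); print(n,c["fovy"],c["T"].round(3).tolist(), (-c["T"][:3,:3].T@c["T"][:3,3]).round(3))
    for t in ["cup_red","cup_yellow","cup_blue","cup_white","stand","pad_top","valve","lever_grip","pen_pot","mouse","preamp"]:
        for s in silhouettes(t,n)[:5]:
            e=s["extent"]; m=np.argwhere(s["mask"]).mean(0)[::-1]
            print(t,round(s["confidence"],2),np.round(e).tolist(),m.round(1),ray(c,m,0.05).round(3)[:2])
E
```

```text
pics
{'time': 0.0, 'qpos': array([ 1.12501269e+00,  2.13351412e-01, -3.50276018e-02,  1.32351799e+00,
        4.78858694e-07,  1.57082246e+00]), 'joint_vel': array([ 8.30305772e-04, -7.11549592e-04, -7.79410909e-05, -1.93700885e-03,
        8.50515380e-04, -8.62293227e-05]), 'effort': array([ 2.16079374e-03, -6.86165786e+01,  4.87115192e+01,  1.73330528e-02,
        1.69076711e-04,  3.68847668e-05]), 'tcp_pos': array([0.21543826, 0.45083497, 0.23083104]), 'tcp_rot': array([-3.14049198e+00, -4.50093236e-07,  2.69578289e+00]), 'force': array([0.71577495, 0.03192428, 0.11958595]), 'wrist_torque': array([-0.06857491, -0.01724835,  0.01199761]), 'opening': 0.08540518238907206}
scene 55.13301641254127 [[0.714, 0.7, -0.014, -0.364], [0.405, -0.429, -0.807, -0.137], [-0.571, 0.57, -0.59, 1.675], [0.0, 0.0, 0.0, 1.0]] [ 1.273 -0.759  0.872]
cup_red 0.94 [106.0, 221.0, 132.0, 257.0] [116.7 239.2] [ 0.353 -0.464]
cup_red 0.73 [115.0, 193.0, 140.0, 225.0] [125.3 208.9] [ 0.234 -0.365]
cup_red 0.65 [160.0, 202.0, 186.0, 238.0] [172.9 218.7] [ 0.402 -0.278]
cup_blue 0.18 [150.0, 248.0, 180.0, 272.
[... 1182 characters left out ...]
257]
stand 0.98 [103.0, 164.0, 143.0, 202.0] [122.3 184.1] [0.496 0.384]
pad_top 0.87 [368.0, 163.0, 405.0, 198.0] [383.8 180. ] [ 0.518 -0.39 ]
pad_top 0.41 [226.0, 128.0, 256.0, 163.0] [243.6 144.5] [0.62  0.027]
valve 0.57 [227.0, 121.0, 257.0, 164.0] [243.4 144. ] [0.621 0.028]
lever_grip 0.61 [225.0, 146.0, 251.0, 162.0] [239.5 155.5] [0.586 0.038]
pen_pot 0.59 [172.0, 74.0, 198.0, 112.0] [183.2  93.1] [0.776 0.212]
pen_pot 0.18 [368.0, 161.0, 404.0, 200.0] [384.4 179.4] [ 0.52  -0.392]
mouse 0.82 [302.0, 97.0, 325.0, 128.0] [313.7 111.7] [ 0.723 -0.183]
mouse 0.7 [227.0, 124.0, 258.0, 162.0] [243.7 144.1] [0.621 0.027]
preamp 0.85 [231.0, 69.0, 257.0, 106.0] [244.1  87.1] [0.797 0.028]
```

```bash
python3 - <<'E'
import cv2
for n,r in(("scene",(130,290,80,380)),("top",(50,320,80,420))):
    im=cv2.imread(f"pics/{n}0.png")[r[0]:r[1],r[2]:r[3]]
    k=2.3 if n=="top" else 2.6
    cv2.imwrite(f"pics/{n}0c.png",cv2.resize(im,None,fx=k,fy=k,interpolation=cv2.INTER_CUBIC))
E
```

```text
(no output)
```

View pics/scene0c.png

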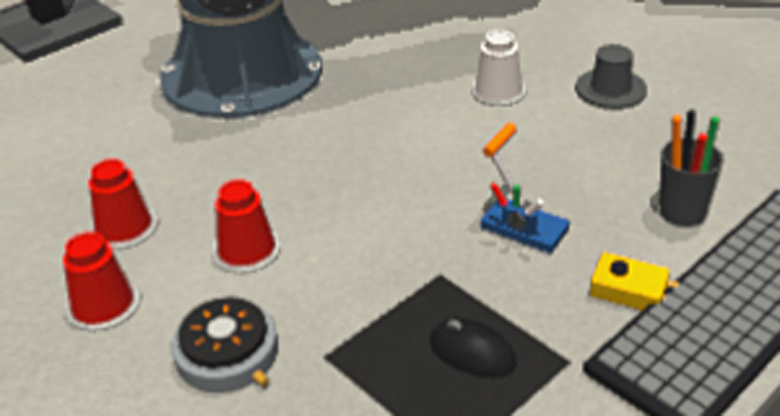

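View pics/top0c.png

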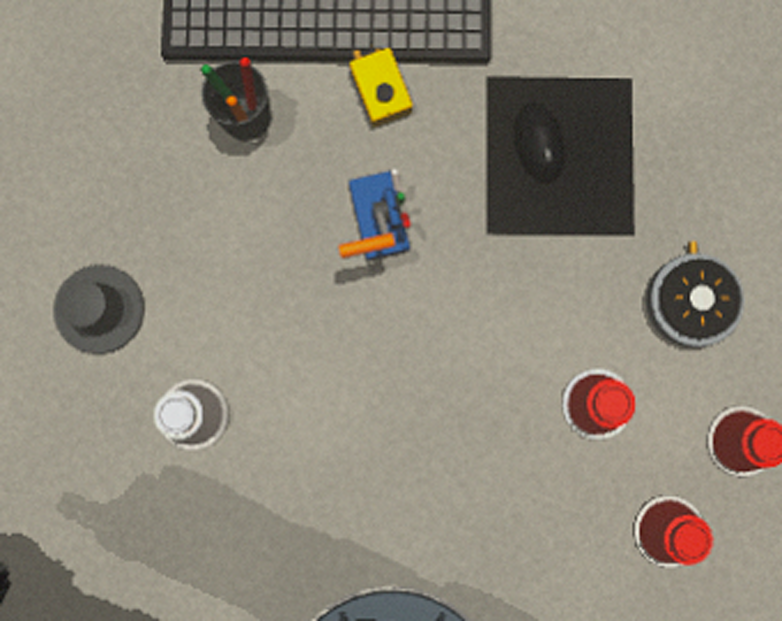

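The pictures show three red cups at right and a white one at left. Yellow and blue are absent. The leftmost red is at top crop (600,405), the lever leans to the red mark, and the stand is at (100,308). Next I fit precise poses by silhouette.

```bash
cat >> h.py <<'E'
from scipy.optimize import minimize
A=np.linspace(0,2*np.pi,40,endpoint=False)
def circ(r,z): return np.c_[r*np.cos(A),r*np.sin(A),np.full(40,z)]
def render(c,parts):
    m=np.zeros((384*4,512*4),np.uint8)
    for P in parts: cv2.fillConvexPoly(m,cv2.convexHull(np.round(proj(c,P)*4+1.5).astype(np.int32)),255)
    return cv2.resize(m,(512,384),interpolation=cv2.INTER_AREA)/255.
RED=[np.vstack([circ(.0405,.005),circ(.030,.084)]),np.vstack([circ(.030,.082),circ(.030,.086)]),np.vstack([circ(.023,.086),circ(.023,.104)])]
CUP=[np.vstack([circ(.047,0),circ(.047,.005)])]+RED
STAND=[np.vstack([circ(.06,0),circ(.06,.010)]),np.vstack([circ(.035,.01),circ(.030,.073)])]
PAD=[np.vstack([circ(.062,0),circ(.062,.030)]),np.vstack([circ(.052,.03),circ(.052,.046)])]
def fit(cams,masks,parts,x0,z=0):
    def cost(x): return sum(np.abs(render(c,[p+[x[0],x[1],z] for p in parts])-m).sum() for c,m in zip(cams,masks))
    r=minimize(cost,x0,method="Nelder-Mead",options=dict(initial_simplex=np.array(x0)+np.array([[0,0],[.012,0],[0,.012]]),xatol=2e-4,fatol=.5))
    return r.x,r.fun,sum(m.sum() for m in masks)
def hsv(c,lo,hi): return cv2.inRange(cv2.cvtColor(c["pixels"],cv2.COLOR_BGR2HSV),lo,hi)>0
def redmask(c): return hsv(c,(0,130,50),(7,255,255))|hsv(c,(172,130,50),(180,255,255))
def near(c,m,xyz,r):
    u=proj(c,xyz)[0]; yy,xx=np.mgrid[:384,:512]; return m&(np.hypot(xx-u[0],yy-u[1])<r)
def netmask(t,n,c,xyz):
    u=proj(c,xyz)[0]; best=None
    for s in silhouettes(t,n):
        m=s["mask"]; d=np.hypot(*(np.argwhere(m).mean(0)[::-1]-u))
        if d<15 and (best is None or s["confidence"]>best[0]): best=(s["confidence"],m)
    return None if best is None else best[1]
E
python3 - <<'E'
from h import *
C=[cam("scene"),cam("top")]; N=("scene","top")
def both(name,masks,parts,x0):
    for cs,ms in ((C,masks),(C[:1],masks[:1]),(C[1:],masks[1:])):
        r=fit(cs,ms,parts,x0); print(name,r[0].round(4),round(r[1]),r[2])
    return fit(C,masks,parts,x0)[0]
xr=both("red",[near(c,redmask(c),[.395,-.265,.055],24) for c in C],RED,[.395,-.265])
xw=both("white",[netmask("cup_white",n,c,[.37,.255,.05]) for n,c in zip(N,C)],CUP,[.37,.255])
xs=both("stand",[netmask("stand",n,c,[.505,.375,.03]) for n,c in zip(N,C)],STAND,[.505,.375])
xp=both("pad",[netmask("pad_top",n,c,[.53,-.395,.025]) for n,c in zip(N,C)],PAD,[.53,-.395])
for c in C:
    m=near(c,c["pixels"].min(2)>140,[xp[0],xp[1],.046],8); print("pad dot",ray(c,np.argwhere(m).mean(0)[::-1],.046).round(4),m.sum())
# lever bar
def bar(x):
    y=np.array([-np.sin(x[3]),np.cos(x[3]),0]);e=np.array([np.cos(x[3]),np.sin(x[3]),0])
    P=[x[:3]+y*s+.009*(np.cos(a)*e+np.sin(a)*np.array([0,0,1])) for s in(-.042,.026) for a in A]; return [np.array(P)]
M=[near(c,hsv(c,(5,140,90),(20,255,255)),[.56,.03,.12],25) for c in C]
print([m.sum() for m in M])
cost=lambda x:sum(np.abs(render(c,bar(x))-m).sum() for c,m in zip(C,M))
x0=np.array([.56,.04,.117,.1])
best=min((minimize(cost,x0+[0,0,0,a],method="Nelder-Mead",options=dict(initial_simplex=x0+[0,0,0,a]+np.vstack([np.zeros(4),np.diag([.02,.02,.02,.2])]),xatol=1e-4,fatol=.3,maxiter=600)) for a in(-.3,0,.3)),key=lambda r:r.fun)
print("bar",best.x.round(4),best.fun)
for i,c in enumerate(C):
    im=c["pixels"].copy()
    for P in [p+[*xr,0] for p in RED]+[p+[*xw,0] for p in CUP]+[p+[*xs,0] for p in STAND]+[p+[*xp,0] for p in PAD]+bar(best.x):
        cv2.polylines(im,[cv2.convexHull(np.round(proj(c,P)*16).astype(np.int32))],True,(0,255,0),1,shift=4)
    cv2.imwrite(f"pics/ov{i}.png",im)
a=cv2.imread("pics/ov0.png")[130:290,100:360];b=cv2.imread("pics/ov1.png")[110:300,90:420]
cv2.imwrite("pics/ov.png",np.vstack([cv2.resize(cv2.resize(a,(330,203)),(490,300)),cv2.resize(b,(490,300))]))
E
```

```text
red [ 0.3835 -0.2663] 145 1111
red [ 0.3818 -0.2651] 63 569
red [ 0.3843 -0.2676] 79 542
white [0.3652 0.2665] 85 1183
white [0.3646 0.266 ] 33 433
white [0.3655 0.2666] 50 750
stand [0.5011 0.397 ] 91 1738
stand [0.5018 0.3996] 27 503
stand [0.5006 0.3965] 53 1235Traceback (most recent call last):
  File "<stdin>", line 10, in <module>
  File "<stdin>", line 5, in both
  File "h.py", line 27, in fit
    r=minimize(cost,x0,method="Nelder-Mead",options=dict(initial_simplex=np.array(x0)+np.array([[0,0],[.012,0],[0,.012]]),xatol=2e-4,fatol=.5))
    res = _minimize_neldermead(fun, x0, args, callback, bounds=bounds,
                               **options)
    fsim[k] = func(sim[k])
              ~~~~^^^^^^^^
    fx = function(np.copy(x), *(wrapper_args + args))
  File "h.py", line 26, in cost
    def cost(x): return sum(np.abs(render(c,[p+[x[0],x[1],z] for p in parts])-m).sum() for c,m in zip(cams,masks))
                        ~~~^^^^^^^^^^^^^^^^^^^^^^^^^^^^^^^^^^^^^^^^^^^^^^^^^^^^^^^^^^^^^^^^^^^^^^^^^^^^^^^^^^^^^^^
  File "h.py", line 26, in <genexpr>
    def cost(x): return sum(np.abs(render(c,[p+[x[0],x[1],z] for p in parts])-m).sum() for c,m in zip(cams,masks))
                                   ~~~~~~~~~~~~~~~~~~~~~~~~~~~~~~~~~~~~~~~~~~^~
TypeError: unsupported operand type(s) for -: 'float' and 'NoneType'
```

```bash
cat >> h.py <<'E'
def bar(x):
    y=np.array([-np.sin(x[3]),np.cos(x[3]),0]);e=np.array([np.cos(x[3]),np.sin(x[3]),0])
    P=[x[:3]+y*s+.009*(np.cos(a)*e+np.sin(a)*np.array([0,0,1])) for s in(-.042,.026) for a in A]; return [np.array(P)]
def fitbar(C,x0,yaws=(-.3,0,.3)):
    M=[near(c,hsv(c,(5,140,90),(20,255,255)),x0[:3],28) for c in C]
    cost=lambda x:sum(np.abs(render(c,bar(x))-m).sum() for c,m in zip(C,M)); x0=np.array(x0,float)
    r=min((minimize(cost,x0+[0,0,0,a],method="Nelder-Mead",options=dict(initial_simplex=x0+[0,0,0,a]+np.vstack([np.zeros(4),np.diag([.02,.02,.02,.2])]),xatol=1e-4,fatol=.3,maxiter=600)) for a in yaws),key=lambda r:r.fun)
    return r.x,r.fun,[m.sum() for m in M]
E
python3 - <<'E'
from h import *
C=[cam("scene"),cam("top")]; N=("scene","top")
xr,xw,xs=[.3835,-.2663],[.3652,.2665],[.501,.397]
ms=[netmask("pad_top",n,c,[.53,-.395,.025]) for n,c in zip(N,C)]; ok=[i for i in(0,1) if ms[i] is not None]; print(ok)
for o in [ok]+[[i] for i in ok]:
    r=fit([C[i] for i in o],[ms[i] for i in o],PAD,[.53,-.395]); print("pad",o,r[0].round(4),r[1:])
    if o==ok: xp=r[0]
for c in C:
    m=near(c,c["pixels"].min(2)>140,[xp[0],xp[1],.046],8); print("pad dot",ray(c,np.argwhere(m).mean(0)[::-1],.046).round(4),m.sum())
b=fitbar(C,[.56,.04,.117,.1]); print("bar",b[0].round(4),b[1:])
for i,c in enumerate(C):
    im=cv2.resize(c["pixels"],None,fx=3,fy=3,interpolation=cv2.INTER_CUBIC)
    for P in [p+[*xr,0] for p in RED]+[p+[*xw,0] for p in CUP]+[p+[*xs,0] for p in STAND]+[p+[*xp,0] for p in PAD]+bar(b[0]):
        cv2.polylines(im,[cv2.convexHull(np.round((proj(c,P)*3+1)*16).astype(np.int32))],True,(0,255,0),1,shift=4)
    cv2.imwrite(f"pics/ov{i}.png",im[400:870,330:1050] if i==0 else cv2.resize(im[330:900,270:1250],(800,465)))
E
```

```text
[1]
pad [1] [ 0.5268 -0.3966] (np.float64(457.1921568627451), np.int64(963))
pad [1] [ 0.5268 -0.3966] (np.float64(457.1921568627451), np.int64(963))
pad dot [ 0.5203 -0.3952  0.046 ] 64
pad dot [ 0.522  -0.3949  0.046 ] 90
bar [0.5696 0.046  0.1193 0.2617] (np.float64(44.01960784313725), [np.int64(70), np.int64(139)])
```

View pics/ov0.png

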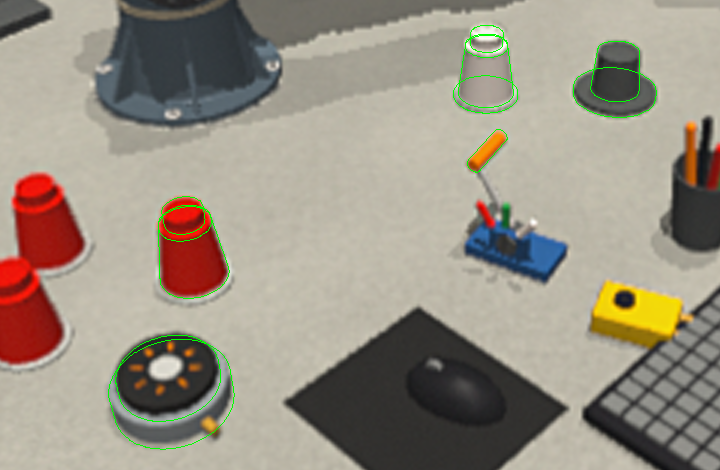

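View pics/ov1.png

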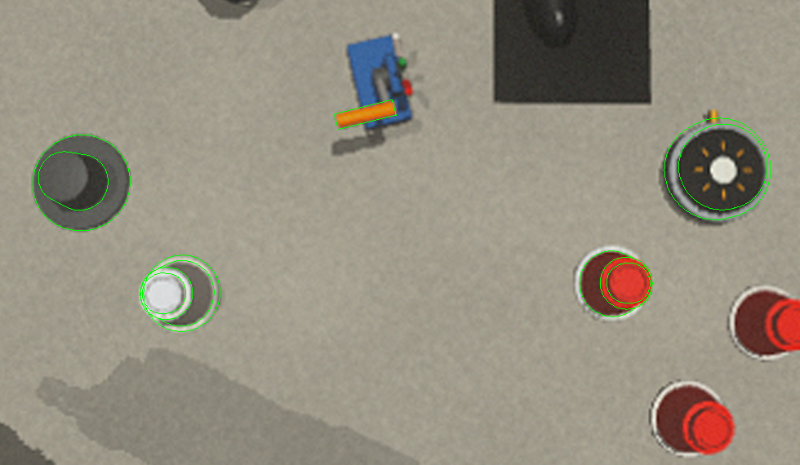

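The fits agree with the pictures: red (0.384,-0.266), white (0.365,0.267), stand (0.501,0.397). For the pad I use the white dots at (0.521,-0.395), since the netmask fit was poor. The bar grip is (0.570,0.046,0.118) with valve yaw 0.26. First I turn the tool for the lever.

```bash
cat > go.py <<'E'
import sys; from h import *
x,y,z,yaw=map(float,sys.argv[1:5]); s=get_state(); n=float(sys.argv[5]) if len(sys.argv)>5 else .04
p=s["tcp_pos"]; d=np.array([x,y,z])-p; w=s["tcp_rot"][2]; t=-((yaw-w+np.pi)%(2*np.pi)-np.pi)/(2*np.pi)
print("t%.1f"%s["time"],"tcp",p.round(4),"rot",s["tcp_rot"].round(3),"open",round(s["opening"],4),"F",s["force"].round(1),"q",s["qpos"].round(2))
print("turn wz %.4f rows>=%d"%(t,np.ceil(abs(t)/.0235)))
for a,l in((w,"now"),(yaw,"turned")):
    v=np.array([d[0]*np.cos(a)+d[1]*np.sin(a),d[0]*np.sin(a)-d[1]*np.cos(a),-d[2]])/.15
    k=int(max(1,np.ceil(np.linalg.norm(d)/n))); print(l,"total",v.round(3),"rows",k,"each",(v/k).round(4))
E
python3 go.py .57 .046 .2 1.83
```

```text
t1.8 tcp [0.2156 0.4511 0.2313] rot [3.142 0.    2.696] open 0.0853 F [-0.2  0.6 -1. ] q [ 1.13  0.21 -0.03  1.32 -0.    1.57]
turn wz 0.1378 rows>=6
now total [-3.296 -1.418  0.209] rows 14 each [-0.2355 -0.1013  0.0149]
turned total [-3.216  1.592  0.209] rows 14 each [-0.2297  0.1137  0.0149]
```

Call:
arm_command --plan '[{"hand": 1, "wz": 0.023}, {"wz": 0.023, "hand": 1}, {"wz": 0.023, "hand": 1}, {"wz": 0.023, "hand": 1}, {"wz": 0.023, "hand": 1}, {"wz": 0.023, "hand": 1}]' --force 25

```text
invalid input at $.plan[0]: expected keys hand, tx, ty, tz, wx, wy, wz
```

```bash
python3 go.py .57 .046 .18 1.83
```

```text
t1.8 tcp [0.2156 0.4511 0.2313] rot [3.142 0.    2.696] open 0.0853 F [-0.2  0.6 -1. ] q [ 1.13  0.21 -0.03  1.32 -0.    1.57]
turn wz 0.1378 rows>=6
now total [-3.296 -1.418  0.342] rows 14 each [-0.2355 -0.1013  0.0244]
turned total [-3.216  1.592  0.342] rows 14 each [-0.2297  0.1137  0.0244]
```

Call:
arm_command --plan '[{"hand": 1, "tx": 0, "ty": 0, "tz": 0, "wx": 0, "wy": 0, "wz": 0.023}, {"hand": 1, "tx": 0, "ty": 0, "tz": 0, "wx": 0, "wy": 0, "wz": 0.023}, {"hand": 1, "tx": 0, "ty": 0, "tz": 0, "wx": 0, "wy": 0, "wz": 0.023}, {"hand": 1, "tx": 0, "ty": 0, "tz": 0, "wx": 0, "wy": 0, "wz": 0.023}, {"hand": 1, "tx": 0, "ty": 0, "tz": 0, "wx": 0, "wy": 0, "wz": 0.023}, {"hand": 1, "tx": 0, "ty": 0, "tz": 0, "wx": 0, "wy": 0, "wz": 0.023}]' --force 25

```text
time: 2.4
tcp_pos: [0.2156, 0.4511, 0.2313]
tcp_rot: [-3.142, 0.0, 1.823]
force: [0.1, 0.1, 1.4]
opening: 0.0855
```

Call:
arm_command --plan '[{"hand": 1, "tx": -0.23, "ty": 0.114, "tz": 0, "wx": 0, "wy": 0, "wz": 0}, {"hand": 1, "tx": -0.23, "ty": 0.114, "tz": 0, "wx": 0, "wy": 0, "wz": 0}, {"hand": 1, "tx": -0.23, "ty": 0.114, "tz": 0, "wx": 0, "wy": 0, "wz": 0}, {"hand": 1, "tx": -0.23, "ty": 0.114, "tz": 0, "wx": 0, "wy": 0, "wz": 0}, {"hand": 1, "tx": -0.23, "ty": 0.114, "tz": 0, "wx": 0, "wy": 0, "wz": 0}, {"hand": 1, "tx": -0.23, "ty": 0.114, "tz": 0, "wx": 0, "wy": 0, "wz": 0}, {"hand": 1, "tx": -0.23, "ty": 0.114, "tz": 0, "wx": 0, "wy": 0, "wz": 0}, {"hand": 1, "tx": -0.23, "ty": 0.114, "tz": 0, "wx": 0, "wy": 0, "wz": 0}, {"hand": 1, "tx": -0.23, "ty": 0.114, "tz": 0, "wx": 0, "wy": 0, "wz": 0}, {"hand": 1, "tx": -0.23, "ty": 0.114, "tz": 0, "wx": 0, "wy": 0, "wz": 0}]'

```text
time: 3.4
tcp_pos: [0.4698, 0.1597, 0.2314]
tcp_rot: [3.141, -0.0, 1.829]
force: [-0.4, 0.7, -0.3]
opening: 0.0856
```

```bash
python3 go.py .57 .046 .18 1.83
```

```text
t3.4 tcp [0.4698 0.1597 0.2314] rot [ 3.141 -0.     1.829] open 0.0856 F [-0.4  0.7 -0.3] q [ 0.33  0.2  -0.04  1.32  0.    1.64]
turn wz -0.0002 rows>=1
now total [-0.904  0.453  0.343] rows 5 each [-0.1807  0.0905  0.0686]
turned total [-0.904  0.451  0.343] rows 5 each [-0.1808  0.0903  0.0686]
```

Call:
arm_command --plan '[{"hand": 1, "tx": -0.226, "ty": 0.113, "tz": 0, "wx": 0, "wy": 0, "wz": 0}, {"hand": 1, "tx": -0.226, "ty": 0.113, "tz": 0, "wx": 0, "wy": 0, "wz": 0}, {"hand": 1, "tx": -0.226, "ty": 0.113, "tz": 0, "wx": 0, "wy": 0, "wz": 0}, {"hand": 1, "tx": -0.226, "ty": 0.113, "tz": 0, "wx": 0, "wy": 0, "wz": 0}, {"hand": 1, "tx": 0, "ty": 0, "tz": 0.17, "wx": 0, "wy": 0, "wz": 0}, {"hand": 1, "tx": 0, "ty": 0, "tz": 0.17, "wx": 0, "wy": 0, "wz": 0}, {"hand": 1, "tx": 0, "ty": 0, "tz": 0.17, "wx": 0, "wy": 0, "wz": 0}, {"hand": 1, "tx": 0, "ty": 0, "tz": 0.17, "wx": 0, "wy": 0, "wz": 0}, {"hand": 1, "tx": 0, "ty": 0, "tz": 0.17, "wx": 0, "wy": 0, "wz": 0}, {"hand": 1, "tx": 0, "ty": 0, "tz": 0.03, "wx": 0, "wy": 0, "wz": 0}]'

```text
time: 4.4
tcp_pos: [0.5674, 0.0472, 0.0967]
tcp_rot: [-3.138, -0.001, 1.829]
force: [-0.4, 0.1, 0.0]
opening: 0.0855
```

Call:
arm_command --plan '[{"hand": 0.1, "tx": 0, "ty": 0, "tz": 0, "wx": 0, "wy": 0, "wz": 0}, {"hand": 0.1, "tx": 0, "ty": 0, "tz": 0, "wx": 0, "wy": 0, "wz": 0}, {"hand": 0.1, "tx": 0, "ty": 0, "tz": 0, "wx": 0, "wy": 0, "wz": 0}, {"hand": 0.1, "tx": 0, "ty": 0, "tz": 0, "wx": 0, "wy": 0, "wz": 0}, {"hand": 0.1, "tx": 0, "ty": 0, "tz": 0, "wx": 0, "wy": 0, "wz": 0}, {"hand": 0.1, "tx": 0, "ty": 0, "tz": 0, "wx": 0, "wy": 0, "wz": 0}, {"hand": 0.1, "tx": 0, "ty": 0, "tz": 0, "wx": 0, "wy": 0, "wz": 0}, {"hand": 0.1, "tx": 0, "ty": 0, "tz": 0, "wx": 0, "wy": 0, "wz": 0}]'

```text
time: 5.2
tcp_pos: [0.5694, 0.0473, 0.1]
tcp_rot: [3.141, 0.0, 1.829]
force: [-2.4, -1.3, 5.1]
opening: 0.0175
```

```bash
python3 go.py .57 .046 .099 1.83; python3 - <<'E'
from h import *
C=[cam("scene"),cam("top")]
a=C[0]["pixels"][150:240,220:340];b=C[1]["pixels"][90:190,190:310]
cv2.imwrite("pics/lev1.png",np.hstack([cv2.resize(a,(400,300)),cv2.resize(b,(400,300))]))
E
```

```text
t5.2 tcp [0.5694 0.0473 0.1   ] rot [3.141 0.    1.829] open 0.0175 F [-2.4 -1.3  5.1] q [ 0.08  0.41 -0.09  1.06 -0.    1.4 ]
turn wz -0.0002 rows>=1
now total [-0.01   0.002  0.007] rows 1 each [-0.0096  0.0019  0.0068]
turned total [-0.01   0.002  0.007] rows 1 each [-0.0096  0.0019  0.0068]
```

View pics/lev1.png

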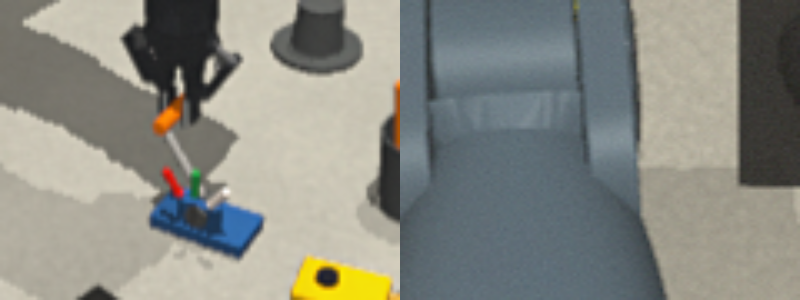

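Opening is 17.5 mm with the orange bar between the fingers, so the grip is good. Next is the arc to upright.

Call:
arm_command --plan '[{"hand": 0.1, "tx": 0, "ty": 0.057, "tz": -0.035, "wx": 0, "wy": 0, "wz": 0}, {"hand": 0.1, "tx": 0, "ty": 0.06, "tz": -0.029, "wx": 0, "wy": 0, "wz": 0}, {"hand": 0.1, "tx": 0, "ty": 0.063, "tz": -0.023, "wx": 0, "wy": 0, "wz": 0}, {"hand": 0.1, "tx": 0, "ty": 0.064, "tz": -0.016, "wx": 0, "wy": 0, "wz": 0}, {"hand": 0.1, "tx": 0, "ty": 0.066, "tz": -0.01, "wx": 0, "wy": 0, "wz": 0}, {"hand": 0.1, "tx": 0, "ty": 0.066, "tz": -0.003, "wx": 0, "wy": 0, "wz": 0}, {"hand": 0.1, "tx": 0, "ty": 0, "tz": 0, "wx": 0, "wy": 0, "wz": 0}, {"hand": 0.1, "tx": 0, "ty": 0, "tz": 0, "wx": 0, "wy": 0, "wz": 0}, {"hand": 0.1, "tx": 0, "ty": 0, "tz": 0, "wx": 0, "wy": 0, "wz": 0}, {"hand": 0.1, "tx": 0, "ty": 0, "tz": 0, "wx": 0, "wy": 0, "wz": 0}]'

```text
time: 6.3
tcp_pos: [0.6238, 0.0615, 0.1171]
tcp_rot: [3.141, 0.0, 1.828]
force: [1.5, -3.0, 5.6]
opening: 0.0172
```

```bash
python3 go.py .384 -.266 .2 1.83
```

```text
t6.3 tcp [0.6238 0.0615 0.1171] rot [3.141 0.    1.828] open 0.0172 F [ 1.5 -3.   5.6] q [ 0.1   0.51  0.11  1.16 -0.    1.41]
turn wz -0.0002 rows>=1
now total [-1.704 -2.103 -0.552] rows 11 each [-0.1549 -0.1911 -0.0502]
turned total [-1.701 -2.105 -0.552] rows 11 each [-0.1546 -0.1914 -0.0502]
```

The lever moved 56 mm along its arc to upright. Now release, rise and head for the red cup.

Call:
arm_command --plan '[{"hand": 0.5, "tx": 0, "ty": 0, "tz": 0, "wx": 0, "wy": 0, "wz": 0}, {"hand": 1, "tx": 0, "ty": 0, "tz": 0, "wx": 0, "wy": 0, "wz": 0}, {"hand": 1, "tx": 0, "ty": 0, "tz": 0, "wx": 0, "wy": 0, "wz": 0}, {"hand": 1, "tx": 0, "ty": 0, "tz": 0, "wx": 0, "wy": 0, "wz": 0}, {"hand": 1, "tx": 0, "ty": 0, "tz": -0.2, "wx": 0, "wy": 0, "wz": 0}, {"hand": 1, "tx": 0, "ty": 0, "tz": -0.23, "wx": 0, "wy": 0, "wz": 0}, {"hand": 1, "tx": 0, "ty": 0, "tz": -0.23, "wx": 0, "wy": 0, "wz": 0}, {"hand": 1, "tx": 0, "ty": 0, "tz": -0.23, "wx": 0, "wy": 0, "wz": 0}]'

```text
time: 7.1
tcp_pos: [0.6233, 0.0617, 0.2516]
tcp_rot: [-3.142, -0.0, 1.829]
force: [0.9, -1.3, -0.4]
opening: 0.0859
```

Call:
arm_command --plan '[{"hand": 1, "tx": -0.17, "ty": -0.21, "tz": 0, "wx": 0, "wy": 0, "wz": 0}, {"hand": 1, "tx": -0.17, "ty": -0.21, "tz": 0, "wx": 0, "wy": 0, "wz": 0}, {"hand": 1, "tx": -0.17, "ty": -0.21, "tz": 0, "wx": 0, "wy": 0, "wz": 0}, {"hand": 1, "tx": -0.17, "ty": -0.21, "tz": 0, "wx": 0, "wy": 0, "wz": 0}, {"hand": 1, "tx": -0.17, "ty": -0.21, "tz": 0, "wx": 0, "wy": 0, "wz": 0}, {"hand": 1, "tx": 0, "ty": 0, "tz": 0, "wx": 0, "wy": 0, "wz": 0}]'

```text
time: 7.7
tcp_pos: [0.5016, -0.1046, 0.2508]
tcp_rot: [-3.141, 0.001, 1.825]
force: [0.7, 0.3, 0.6]
opening: 0.0852
```

```bash
python3 - <<'E'
from h import *
C=[cam("scene"),cam("top")]
r=fit(C,[near(c,redmask(c),[.3835,-.266,.055],24) for c in C],RED,[.384,-.266]); print("red",r[0].round(4),r[1:])
r=fit(C[:1],[near(C[0],redmask(C[0]),[.3835,-.266,.055],24)],RED,[.384,-.266]); print("red scene",r[0].round(4),r[1:])
b=fitbar(C,[.62,.06,.135,.26],(0,)); print("bar",b[0].round(4),b[1:])
b=fitbar(C[:1],[.62,.06,.135,.26],(0,)); print("bar",b[0].round(4),b[1:])
a=C[0]["pixels"][150:280,100:320];b=C[1]["pixels"][90:320,190:430]
cv2.imwrite("pics/s2.png",np.hstack([cv2.resize(a,(400,300)),cv2.resize(b,(400,300))]))
E
python3 go.py .384 -.266 .2 1.83
```

```text
red [ 0.3817 -0.265 ] (np.float64(681.235294117647), np.int64(573))
red scene [ 0.3824 -0.2645] (np.float64(60.7764705882353), np.int64(573))
bar [0.6248 0.0589 0.135  0.2551] (np.float64(47.32941176470588), [np.int64(70), np.int64(142)])
bar [0.6228 0.0627 0.133  0.2694] (np.float64(19.57254901960784), [np.int64(70)])
t7.8 tcp [ 0.5036 -0.1022  0.2505] rot [3.141 0.    1.827] open 0.0855 F [-0.7  0.2  0.2] q [-0.2   0.24  0.05  1.38  0.    1.11]
turn wz -0.0004 rows>=1
now total [-0.854 -1.048  0.337] rows 6 each [-0.1424 -0.1747  0.0561]
turned total [-0.851 -1.051  0.337] rows 6 each [-0.1419 -0.1751  0.0561]
```

View pics/s2.png

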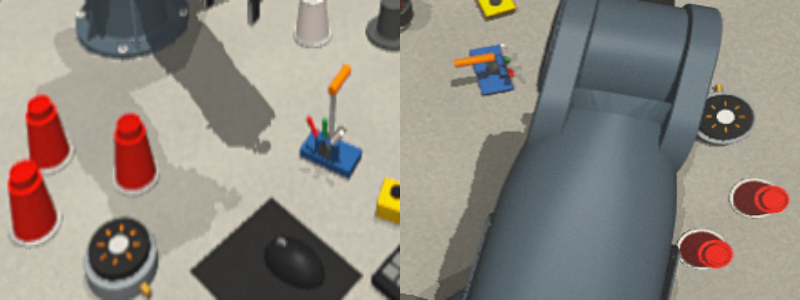

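The lever is upright (bar z 0.135). The red cup has not moved.

Call:
arm_command --plan '[{"hand": 1, "tx": -0.142, "ty": -0.175, "tz": 0, "wx": 0, "wy": 0, "wz": 0}, {"hand": 1, "tx": -0.142, "ty": -0.175, "tz": 0, "wx": 0, "wy": 0, "wz": 0}, {"hand": 1, "tx": -0.142, "ty": -0.175, "tz": 0, "wx": 0, "wy": 0, "wz": 0}, {"hand": 1, "tx": -0.142, "ty": -0.175, "tz": 0, "wx": 0, "wy": 0, "wz": 0}, {"hand": 1, "tx": -0.142, "ty": -0.175, "tz": 0, "wx": 0, "wy": 0, "wz": 0}, {"hand": 1, "tx": -0.142, "ty": -0.175, "tz": 0, "wx": 0, "wy": 0, "wz": 0}, {"hand": 1, "tx": 0, "ty": 0, "tz": 0.2, "wx": 0, "wy": 0, "wz": 0}, {"hand": 1, "tx": 0, "ty": 0, "tz": 0.2, "wx": 0, "wy": 0, "wz": 0}, {"hand": 1, "tx": 0, "ty": 0, "tz": 0.1, "wx": 0, "wy": 0, "wz": 0}, {"hand": 1, "tx": 0, "ty": 0, "tz": 0, "wx": 0, "wy": 0, "wz": 0}]'

```text
time: 8.8
tcp_pos: [0.3839, -0.2643, 0.1733]
tcp_rot: [-3.139, -0.003, 1.83]
force: [-0.6, 0.6, -0.4]
opening: 0.0858
```

```bash
python3 go.py .383 -.2655 .086 1.83
```

```text
t8.8 tcp [ 0.3839 -0.2643  0.1733] rot [-3.139e+00 -3.000e-03  1.830e+00] open 0.0858 F [-0.6  0.6 -0.4] q [-0.6   0.17 -0.24  1.17  0.    0.71]
turn wz -0.0000 rows>=1
now total [-0.006 -0.008  0.582] rows 3 each [-0.0021 -0.0027  0.194 ]
turned total [-0.006 -0.008  0.582] rows 3 each [-0.0021 -0.0027  0.194 ]
```

Call:
arm_command --plan '[{"hand": 1, "tx": 0, "ty": 0, "tz": 0.2, "wx": 0, "wy": 0, "wz": 0}, {"hand": 1, "tx": 0, "ty": 0, "tz": 0.2, "wx": 0, "wy": 0, "wz": 0}, {"hand": 1, "tx": 0, "ty": 0, "tz": 0.18, "wx": 0, "wy": 0, "wz": 0}, {"hand": 1, "tx": 0, "ty": 0, "tz": 0, "wx": 0, "wy": 0, "wz": 0}, {"hand": 0.3, "tx": 0, "ty": 0, "tz": 0, "wx": 0, "wy": 0, "wz": 0}, {"hand": 0.3, "tx": 0, "ty": 0, "tz": 0, "wx": 0, "wy": 0, "wz": 0}, {"hand": 0.3, "tx": 0, "ty": 0, "tz": 0, "wx": 0, "wy": 0, "wz": 0}, {"hand": 0.3, "tx": 0, "ty": 0, "tz": 0, "wx": 0, "wy": 0, "wz": 0}, {"hand": 0.3, "tx": 0, "ty": 0, "tz": 0, "wx": 0, "wy": 0, "wz": 0}]' --force 50

```text
time: 9.7
tcp_pos: [0.385, -0.2662, 0.09]
tcp_rot: [3.14, 0.002, 1.829]
force: [-2.8, 0.0, 11.9]
opening: 0.0439
```

```bash
python3 go.py .521 -.395 .12 1.83; python3 - <<'E'
from h import *
c=cam("scene")
cv2.imwrite("pics/s3.png",cv2.resize(c["pixels"][180:290,100:260],None,fx=3,fy=3,interpolation=cv2.INTER_CUBIC))
E
```

```text
t9.7 tcp [ 0.385  -0.2662  0.09  ] rot [3.140e+00 2.000e-03 1.829e+00] open 0.0439 F [-2.8  0.  11.9] q [-0.6   0.22 -0.39  0.95 -0.    0.71]
turn wz -0.0002 rows>=1
now total [-1.061  0.658 -0.2  ] rows 5 each [-0.2122  0.1315 -0.04  ]
turned total [-1.062  0.656 -0.2  ] rows 5 each [-0.2124  0.1312 -0.04  ]
```

View pics/s3.png

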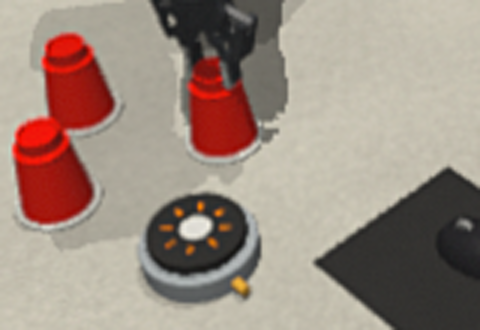

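The fingers hold the foot (44 mm opening, tips about on the bead). Lift and carry to the pad.

Call:
arm_command --plan '[{"hand": 0.3, "tx": 0, "ty": 0, "tz": -0.1, "wx": 0, "wy": 0, "wz": 0}, {"hand": 0.3, "tx": 0, "ty": 0, "tz": -0.2, "wx": 0, "wy": 0, "wz": 0}, {"hand": 0.3, "tx": 0, "ty": 0, "tz": -0.2, "wx": 0, "wy": 0, "wz": 0}, {"hand": 0.3, "tx": -0.176, "ty": 0.109, "tz": 0, "wx": 0, "wy": 0, "wz": 0}, {"hand": 0.3, "tx": -0.176, "ty": 0.109, "tz": 0, "wx": 0, "wy": 0, "wz": 0}, {"hand": 0.3, "tx": -0.176, "ty": 0.109, "tz": 0, "wx": 0, "wy": 0, "wz": 0}, {"hand": 0.3, "tx": -0.176, "ty": 0.109, "tz": 0, "wx": 0, "wy": 0, "wz": 0}, {"hand": 0.3, "tx": -0.176, "ty": 0.109, "tz": 0, "wx": 0, "wy": 0, "wz": 0}, {"hand": 0.3, "tx": -0.176, "ty": 0.109, "tz": 0, "wx": 0, "wy": 0, "wz": 0}, {"hand": 0.3, "tx": 0, "ty": 0, "tz": 0, "wx": 0, "wy": 0, "wz": 0}]'

```text
time: 10.75
tcp_pos: [0.5212, -0.3956, 0.1628]
tcp_rot: [3.141, 0.001, 1.828]
force: [0.3, 1.0, -1.3]
opening: 0.044
```

```bash
python3 go.py .521 -.395 .136 1.83; python3 - <<'E'
from h import *
c=cam("scene"); t=get_state()["tcp_pos"]
m=near(c,redmask(c),[t[0],t[1],t[2]-.05],26)
for o in(.082,.086,.09,.094,.098): r=fit([c],[m],RED[:2],t[:2],t[2]-o); print(o,r[0].round(4),r[1:])
cv2.imwrite("pics/s4.png",cv2.resize(c["pixels"][180:290,100:260],None,fx=3,fy=3,interpolation=cv2.INTER_CUBIC))
E
```

```text
t10.8 tcp [ 0.5212 -0.3956  0.1628] rot [3.141e+00 1.000e-03 1.828e+00] open 0.044 F [ 0.3  1.  -1.3] q [-0.65  0.56  0.3   1.31 -0.    0.66]
turn wz -0.0003 rows>=1
now total [ 0.004 -0.001  0.178] rows 1 each [ 0.004  -0.0006  0.1784]
turned total [ 0.004 -0.001  0.178] rows 1 each [ 0.004  -0.0006  0.1784]
0.082 [ 0.5239 -0.3989] (np.float64(151.72549019607843), np.int64(741))
0.086 [ 0.521 -0.397] (np.float64(147.53333333333333), np.int64(741))
0.09 [ 0.5167 -0.3954] (np.float64(142.54117647058825), np.int64(741))
0.094 [ 0.514  -0.3933] (np.float64(139.32941176470587), np.int64(741))
0.098 [ 0.5103 -0.392 ] (np.float64(135.77647058823527), np.int64(741))
```

View pics/s4.png

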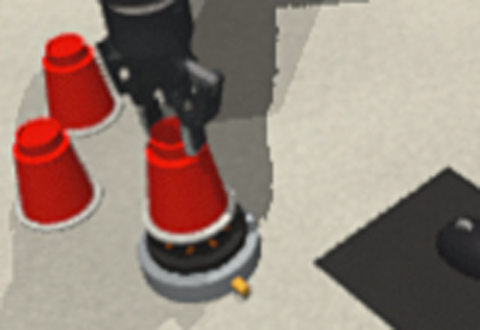

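Call:
arm_command --plan '[{"hand": 0.3, "tx": 0, "ty": 0, "tz": 0.12, "wx": 0, "wy": 0, "wz": 0}, {"hand": 0.3, "tx": 0, "ty": 0, "tz": 0.06, "wx": 0, "wy": 0, "wz": 0}, {"hand": 0.3, "tx": 0, "ty": 0, "tz": 0.02, "wx": 0, "wy": 0, "wz": 0}, {"hand": 0.3, "tx": 0, "ty": 0, "tz": 0.02, "wx": 0, "wy": 0, "wz": 0}, {"hand": 0.3, "tx": 0, "ty": 0, "tz": 0.02, "wx": 0, "wy": 0, "wz": 0}, {"hand": 0.3, "tx": 0, "ty": 0, "tz": 0.02, "wx": 0, "wy": 0, "wz": 0}, {"hand": 0.3, "tx": 0, "ty": 0, "tz": 0.02, "wx": 0, "wy": 0, "wz": 0}, {"hand": 0.3, "tx": 0, "ty": 0, "tz": 0.02, "wx": 0, "wy": 0, "wz": 0}, {"hand": 0.3, "tx": 0, "ty": 0, "tz": 0, "wx": 0, "wy": 0, "wz": 0}, {"hand": 0.3, "tx": 0, "ty": 0, "tz": 0, "wx": 0, "wy": 0, "wz": 0}]'

```text
time: 11.8
tcp_pos: [0.5187, -0.3945, 0.1229]
tcp_rot: [3.141, 0.004, 1.828]
force: [-23.4, 9.3, 52.5]
opening: 0.0439
```

Call:
arm_command --plan '[{"hand": 0.3, "tx": 0, "ty": 0, "tz": -0.01, "wx": 0, "wy": 0, "wz": 0}, {"hand": 0.3, "tx": 0, "ty": 0, "tz": 0, "wx": 0, "wy": 0, "wz": 0}, {"hand": 0.3, "tx": 0, "ty": 0, "tz": 0, "wx": 0, "wy": 0, "wz": 0}, {"hand": 0.3, "tx": 0, "ty": 0, "tz": 0, "wx": 0, "wy": 0, "wz": 0}]'

```text
time: 12.2
tcp_pos: [0.5188, -0.3943, 0.123]
tcp_rot: [3.141, 0.003, 1.828]
force: [-17.4, 5.1, 35.6]
opening: 0.0438
```

```bash
python3 go.py .501 .398 .25 1.83; python3 - <<'E'
from h import *
c=cam("scene"); t=get_state()["tcp_pos"]
m=near(c,redmask(c),[t[0],t[1],t[2]-.05],26)
for z in(.03,.034,.038,.042,.046): r=fit([c],[m],RED[:2],t[:2],z); print(z,r[0].round(4),r[1:])
cv2.imwrite("pics/s5.png",cv2.resize(c["pixels"][190:290,120:220],None,fx=5,fy=5,interpolation=cv2.INTER_CUBIC))
E
```

```text
t12.2 tcp [ 0.5188 -0.3943  0.123 ] rot [3.141e+00 3.000e-03 1.828e+00] open 0.0438 F [-17.4   5.1  35.6] q [-0.65  0.56  0.2   1.21 -0.    0.66]
turn wz -0.0003 rows>=1
now total [ 5.139  1.228 -0.847] rows 21 each [ 0.2447  0.0585 -0.0403]
turned total [ 5.136  1.239 -0.847] rows 21 each [ 0.2446  0.059  -0.0403]
0.03 [ 0.5112 -0.3912] (np.float64(136.96470588235294), np.int64(698))
0.034 [ 0.5139 -0.3934] (np.float64(140.89411764705883), np.int64(698))
0.038 [ 0.5179 -0.3947] (np.float64(141.96470588235294), np.int64(698))
0.042 [ 0.5214 -0.3964] (np.float64(147.2), np.int64(698))
0.046 [ 0.5244 -0.3981] (np.float64(150.58823529411762), np.int64(698))
```

View pics/s5.png

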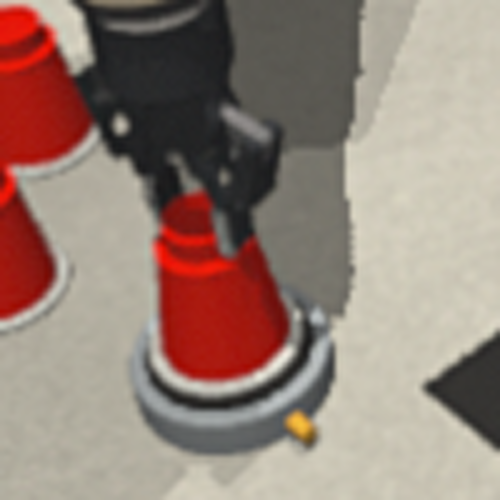

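The cup is seated flat on the depressed disc: TCP did not move while the force eased from 52 to 36 N, so the pad is on its stop. Next is the carry to the stand.

Call:
arm_command --plan '[{"hand": 0.3, "tx": 0, "ty": 0, "tz": -0.1, "wx": 0, "wy": 0, "wz": 0}, {"hand": 0.3, "tx": 0, "ty": 0, "tz": -0.2, "wx": 0, "wy": 0, "wz": 0}, {"hand": 0.3, "tx": 0, "ty": 0, "tz": -0.2, "wx": 0, "wy": 0, "wz": 0}, {"hand": 0.3, "tx": 0, "ty": 0, "tz": -0.2, "wx": 0, "wy": 0, "wz": 0}, {"hand": 0.3, "tx": 0, "ty": 0, "tz": -0.2, "wx": 0, "wy": 0, "wz": 0}, {"hand": 0.3, "tx": 0.25, "ty": 0.06, "tz": 0, "wx": 0, "wy": 0, "wz": 0}, {"hand": 0.3, "tx": 0.25, "ty": 0.06, "tz": 0, "wx": 0, "wy": 0, "wz": 0}, {"hand": 0.3, "tx": 0.25, "ty": 0.06, "tz": 0, "wx": 0, "wy": 0, "wz": 0}, {"hand": 0.3, "tx": 0.25, "ty": 0.06, "tz": 0, "wx": 0, "wy": 0, "wz": 0}, {"hand": 0.3, "tx": 0.25, "ty": 0.06, "tz": 0, "wx": 0, "wy": 0, "wz": 0}]'

```text
time: 13.25
tcp_pos: [0.5148, -0.1993, 0.2551]
tcp_rot: [3.141, 0.0, 1.829]
force: [0.8, -0.1, -0.7]
opening: 0.0439
```

Call:
arm_command --plan '[{"hand": 0.3, "tx": 0.25, "ty": 0.06, "tz": 0, "wx": 0, "wy": 0, "wz": 0}, {"hand": 0.3, "tx": 0.25, "ty": 0.06, "tz": 0, "wx": 0, "wy": 0, "wz": 0}, {"hand": 0.3, "tx": 0.25, "ty": 0.06, "tz": 0, "wx": 0, "wy": 0, "wz": 0}, {"hand": 0.3, "tx": 0.25, "ty": 0.06, "tz": 0, "wx": 0, "wy": 0, "wz": 0}, {"hand": 0.3, "tx": 0.25, "ty": 0.06, "tz": 0, "wx": 0, "wy": 0, "wz": 0}, {"hand": 0.3, "tx": 0.25, "ty": 0.06, "tz": 0, "wx": 0, "wy": 0, "wz": 0}, {"hand": 0.3, "tx": 0.25, "ty": 0.06, "tz": 0, "wx": 0, "wy": 0, "wz": 0}, {"hand": 0.3, "tx": 0.25, "ty": 0.06, "tz": 0, "wx": 0, "wy": 0, "wz": 0}, {"hand": 0.3, "tx": 0.25, "ty": 0.06, "tz": 0, "wx": 0, "wy": 0, "wz": 0}, {"hand": 0.3, "tx": 0.25, "ty": 0.06, "tz": 0, "wx": 0, "wy": 0, "wz": 0}]'

```text
time: 14.25
tcp_pos: [0.5061, 0.1864, 0.2552]
tcp_rot: [3.141, -0.0, 1.829]
force: [1.4, -0.7, -0.0]
opening: 0.0438
```

Call:
arm_command --plan '[{"hand": 0.3, "tx": 0.25, "ty": 0.06, "tz": 0, "wx": 0, "wy": 0, "wz": 0}, {"hand": 0.3, "tx": 0.25, "ty": 0.06, "tz": 0, "wx": 0, "wy": 0, "wz": 0}, {"hand": 0.3, "tx": 0.25, "ty": 0.06, "tz": 0, "wx": 0, "wy": 0, "wz": 0}, {"hand": 0.3, "tx": 0, "ty": 0, "tz": 0, "wx": 0, "wy": 0, "wz": 0}, {"hand": 0.3, "tx": 0, "ty": 0, "tz": 0, "wx": 0, "wy": 0, "wz": 0}]'

```text
time: 14.75
tcp_pos: [0.5036, 0.3009, 0.2547]
tcp_rot: [-3.142, 0.0, 1.83]
force: [0.8, 0.1, -0.4]
opening: 0.0437
```

```bash
python3 go.py .501 .398 .18 1.83
```

```text
t14.8 tcp [0.5036 0.3009 0.2547] rot [-3.142  0.     1.83 ] open 0.0437 F [ 0.8  0.1 -0.4] q [ 0.54  0.4   0.28  1.45 -0.    1.85]
turn wz 0.0000 rows>=1
now total [0.63  0.149 0.498] rows 4 each [0.1575 0.0373 0.1244]
turned total [0.63  0.149 0.498] rows 4 each [0.1575 0.0373 0.1244]
```

Call:
arm_command --plan '[{"hand": 0.3, "tx": 0.157, "ty": 0.037, "tz": 0, "wx": 0, "wy": 0, "wz": 0}, {"hand": 0.3, "tx": 0.157, "ty": 0.037, "tz": 0, "wx": 0, "wy": 0, "wz": 0}, {"hand": 0.3, "tx": 0.157, "ty": 0.037, "tz": 0, "wx": 0, "wy": 0, "wz": 0}, {"hand": 0.3, "tx": 0.157, "ty": 0.037, "tz": 0, "wx": 0, "wy": 0, "wz": 0}, {"hand": 0.3, "tx": 0, "ty": 0, "tz": 0.2, "wx": 0, "wy": 0, "wz": 0}, {"hand": 0.3, "tx": 0, "ty": 0, "tz": 0.2, "wx": 0, "wy": 0, "wz": 0}, {"hand": 0.3, "tx": 0, "ty": 0, "tz": 0.08, "wx": 0, "wy": 0, "wz": 0}, {"hand": 0.3, "tx": 0, "ty": 0, "tz": 0, "wx": 0, "wy": 0, "wz": 0}]'

```text
time: 15.55
tcp_pos: [0.5009, 0.3956, 0.1818]
tcp_rot: [-3.139, 0.001, 1.828]
force: [-0.7, 0.7, -0.7]
opening: 0.0436
```

```bash
python3 go.py .501 .398 .104 1.83; python3 - <<'E'
from h import *
c=cam("scene"); t=get_state()["tcp_pos"]; z=t[2]-.089
im=cv2.resize(c["pixels"],None,fx=5,fy=5,interpolation=cv2.INTER_CUBIC)
for P in [p+[.501,.398,0] for p in STAND]+[p+[t[0],t[1],z] for p in CUP]:
    cv2.polylines(im,[cv2.convexHull(np.round((proj(c,P)*5+2)*16).astype(np.int32))],True,(0,255,0),1,shift=4)
u=proj(c,[.5,.4,.06])[0]*5; x,y=map(int,u); cv2.imwrite("pics/s6.png",im[y-240:y+200,x-250:x+250])
E
```

```text
t15.6 tcp [0.5009 0.3956 0.1818] rot [-3.139e+00  1.000e-03  1.828e+00] open 0.0436 F [-0.7  0.7 -0.7] q [ 0.67  0.52  0.28  1.34 -0.    1.98]
turn wz -0.0004 rows>=1
now total [0.015 0.004 0.518] rows 2 each [0.0076 0.0022 0.2592]
turned total [0.015 0.004 0.518] rows 2 each [0.0075 0.0022 0.2592]
```

View pics/s6.png

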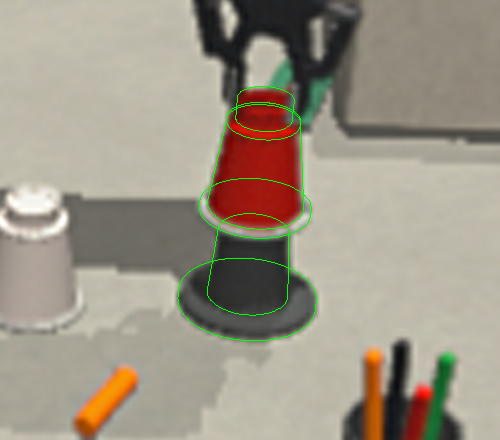

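The cup and cone line up with their overlays. Lower it gently.

Call:
arm_command --plan '[{"hand": 0.3, "tx": 0.01, "ty": 0.003, "tz": 0.1, "wx": 0, "wy": 0, "wz": 0}, {"hand": 0.3, "tx": 0, "ty": 0, "tz": 0.1, "wx": 0, "wy": 0, "wz": 0}, {"hand": 0.3, "tx": 0, "ty": 0, "tz": 0.1, "wx": 0, "wy": 0, "wz": 0}, {"hand": 0.3, "tx": 0, "ty": 0, "tz": 0.08, "wx": 0, "wy": 0, "wz": 0}, {"hand": 0.3, "tx": 0, "ty": 0, "tz": 0.05, "wx": 0, "wy": 0, "wz": 0}, {"hand": 0.3, "tx": 0, "ty": 0, "tz": 0.03, "wx": 0, "wy": 0, "wz": 0}, {"hand": 0.3, "tx": 0, "ty": 0, "tz": 0.02, "wx": 0, "wy": 0, "wz": 0}, {"hand": 0.3, "tx": 0, "ty": 0, "tz": 0, "wx": 0, "wy": 0, "wz": 0}, {"hand": 0.3, "tx": 0, "ty": 0, "tz": 0, "wx": 0, "wy": 0, "wz": 0}]'

```text
time: 16.5
tcp_pos: [0.5015, 0.3987, 0.1111]
tcp_rot: [3.141, 0.0, 1.829]
force: [-1.5, -1.1, -1.4]
opening: 0.0437
```

Call:
arm_command --plan '[{"hand": 0.3, "tx": 0, "ty": 0, "tz": 0.013, "wx": 0, "wy": 0, "wz": 0}, {"hand": 0.3, "tx": 0, "ty": 0, "tz": 0.013, "wx": 0, "wy": 0, "wz": 0}, {"hand": 0.3, "tx": 0, "ty": 0, "tz": 0.01, "wx": 0, "wy": 0, "wz": 0}, {"hand": 0.3, "tx": 0, "ty": 0, "tz": 0, "wx": 0, "wy": 0, "wz": 0}]'

```text
time: 16.9
tcp_pos: [0.5014, 0.3985, 0.1051]
tcp_rot: [-3.142, 0.0, 1.829]
force: [0.7, -2.6, -1.0]
opening: 0.0438
```

Mouth is about 16 mm up with no vertical load. Release, rise straight up and check.

Call:
arm_command --plan '[{"hand": 0.6, "tx": 0, "ty": 0, "tz": 0, "wx": 0, "wy": 0, "wz": 0}, {"hand": 1, "tx": 0, "ty": 0, "tz": 0, "wx": 0, "wy": 0, "wz": 0}, {"hand": 1, "tx": 0, "ty": 0, "tz": 0, "wx": 0, "wy": 0, "wz": 0}, {"hand": 1, "tx": 0, "ty": 0, "tz": 0, "wx": 0, "wy": 0, "wz": 0}, {"hand": 1, "tx": 0, "ty": 0, "tz": -0.15, "wx": 0, "wy": 0, "wz": 0}, {"hand": 1, "tx": 0, "ty": 0, "tz": -0.2, "wx": 0, "wy": 0, "wz": 0}, {"hand": 1, "tx": 0, "ty": 0, "tz": -0.2, "wx": 0, "wy": 0, "wz": 0}, {"hand": 1, "tx": 0, "ty": 0, "tz": -0.2, "wx": 0, "wy": 0, "wz": 0}, {"hand": 1, "tx": 0, "ty": 0, "tz": -0.2, "wx": 0, "wy": 0, "wz": 0}]'

```text
time: 17.8
tcp_pos: [0.5012, 0.3986, 0.2492]
tcp_rot: [3.141, -0.0, 1.829]
force: [0.5, -0.1, -0.1]
opening: 0.0853
```

```bash
python3 - <<'E'
from h import *
c=cam("scene")
m=near(c,redmask(c),[.501,.398,.065],24)
for z in(.01,.015,.02,.025): r=fit([c],[m],RED,[.501,.398],z); print(z,r[0].round(4),r[1:])
ms=netmask("cup_white","scene",c,[.3652,.2665,.05])
if ms is not None: r=fit([c],[ms],CUP,[.365,.266]); print("white",r[0].round(4),r[1:])
im=cv2.resize(c["pixels"],None,fx=4,fy=4,interpolation=cv2.INTER_CUBIC)
for P in [p+[.501,.398,.015] for p in CUP]+[p+[.365,.2665,0] for p in CUP]:
    cv2.polylines(im,[cv2.convexHull(np.round((proj(c,P)*4+1.5)*16).astype(np.int32))],True,(0,255,0),1,shift=4)
u=proj(c,[.45,.35,.06])[0]*4; x,y=map(int,u); cv2.imwrite("pics/s7.png",im[y-200:y+200,x-250:x+250])
E
python3 go.py .365 .2665 .25 1.83
```

```text
0.01 [0.4946 0.4083] (np.float64(38.48235294117647), np.int64(377))
0.015 [0.4998 0.3996] (np.float64(43.65098039215687), np.int64(377))
0.02 [0.503  0.3959] (np.float64(47.34901960784313), np.int64(377))
0.025 [0.509  0.3868] (np.float64(53.141176470588235), np.int64(377))
white [0.3641 0.2666] (np.float64(20.819607843137256), np.int64(453))
t17.9 tcp [0.5024 0.3996 0.252 ] rot [ 3.136e+00 -3.000e-03  1.829e+00] open 0.0858 F [ 0.4  0.4 -0.1] q [0.67 0.52 0.46 1.51 0.   1.98]
turn wz -0.0002 rows>=1
now total [-0.624 -1.112  0.014] rows 5 each [-0.1249 -0.2225  0.0027]
turned total [-0.623 -1.113  0.014] rows 5 each [-0.1246 -0.2226  0.0027]
```

View pics/s7.png

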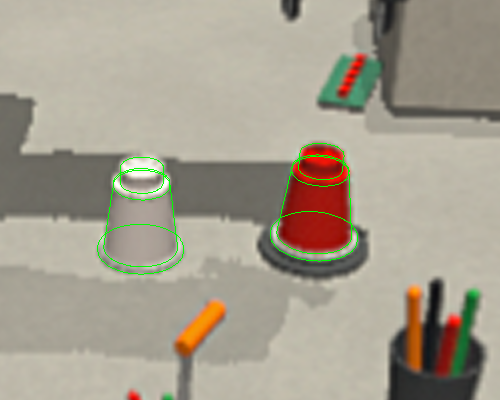

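Red is nested upright on the cone. The white cup is unmoved at (0.365,0.2665), so go to it.

Call:
arm_command --plan '[{"hand": 1, "tx": -0.125, "ty": -0.222, "tz": 0, "wx": 0, "wy": 0, "wz": 0}, {"hand": 1, "tx": -0.125, "ty": -0.222, "tz": 0, "wx": 0, "wy": 0, "wz": 0}, {"hand": 1, "tx": -0.125, "ty": -0.222, "tz": 0, "wx": 0, "wy": 0, "wz": 0}, {"hand": 1, "tx": -0.125, "ty": -0.222, "tz": 0, "wx": 0, "wy": 0, "wz": 0}, {"hand": 1, "tx": -0.125, "ty": -0.222, "tz": 0, "wx": 0, "wy": 0, "wz": 0}, {"hand": 1, "tx": 0, "ty": 0, "tz": 0.2, "wx": 0, "wy": 0, "wz": 0}, {"hand": 1, "tx": 0, "ty": 0, "tz": 0.2, "wx": 0, "wy": 0, "wz": 0}, {"hand": 1, "tx": 0, "ty": 0, "tz": 0.1, "wx": 0, "wy": 0, "wz": 0}, {"hand": 1, "tx": 0, "ty": 0, "tz": 0, "wx": 0, "wy": 0, "wz": 0}]'

```text
time: 18.8
tcp_pos: [0.363, 0.2646, 0.1708]
tcp_rot: [-3.138, 0.001, 1.829]
force: [-0.3, -0.3, 0.2]
opening: 0.0856
```

```bash
python3 go.py .365 .2665 .088 1.83;python3 - <<'E'
from h import *
c=cam("scene"); ms=netmask("cup_white","scene",c,[.3652,.2665,.05])
if ms is not None: r=fit([c],[ms],CUP,[.365,.266]); print("white",r[0].round(4),r[1:])
E
```

```text
t18.8 tcp [0.363  0.2646 0.1708] rot [-3.138e+00  1.000e-03  1.829e+00] open 0.0856 F [-0.3 -0.3  0.2] q [ 0.63  0.13 -0.28  1.16  0.    1.94]
turn wz -0.0002 rows>=1
now total [0.009 0.016 0.552] rows 3 each [0.0029 0.0053 0.1839]
turned total [0.009 0.016 0.552] rows 3 each [0.0028 0.0053 0.1839]
white [0.3645 0.2664] (np.float64(25.423529411764704), np.int64(446))
```

Call:
arm_command --plan '[{"hand": 1, "tx": 0.008, "ty": 0.014, "tz": 0.2, "wx": 0, "wy": 0, "wz": 0}, {"hand": 1, "tx": 0, "ty": 0, "tz": 0.2, "wx": 0, "wy": 0, "wz": 0}, {"hand": 1, "tx": 0, "ty": 0, "tz": 0.15, "wx": 0, "wy": 0, "wz": 0}, {"hand": 1, "tx": 0, "ty": 0, "tz": 0, "wx": 0, "wy": 0, "wz": 0}, {"hand": 0.3, "tx": 0, "ty": 0, "tz": 0, "wx": 0, "wy": 0, "wz": 0}, {"hand": 0.3, "tx": 0, "ty": 0, "tz": 0, "wx": 0, "wy": 0, "wz": 0}, {"hand": 0.3, "tx": 0, "ty": 0, "tz": 0, "wx": 0, "wy": 0, "wz": 0}, {"hand": 0.3, "tx": 0, "ty": 0, "tz": 0, "wx": 0, "wy": 0, "wz": 0}, {"hand": 0.3, "tx": 0, "ty": 0, "tz": 0, "wx": 0, "wy": 0, "wz": 0}]'

```text
time: 19.8
tcp_pos: [0.3667, 0.2679, 0.0919]
tcp_rot: [3.139, -0.001, 1.829]
force: [-3.8, -0.5, 13.8]
opening: 0.0437
```

```bash
python3 go.py .521 -.395 .25 1.83
```

```text
t19.8 tcp [0.3667 0.2679 0.0919] rot [ 3.139e+00 -1.000e-03  1.829e+00] open 0.0437 F [-3.8 -0.5 13.8] q [ 0.63  0.19 -0.42  0.95  0.    1.94]
turn wz -0.0002 rows>=1
now total [-4.536 -0.133 -1.054] rows 18 each [-0.252  -0.0074 -0.0586]
turned total [-4.535 -0.138 -1.054] rows 18 each [-0.252  -0.0077 -0.0586]
```

Call:
arm_command --plan '[{"hand": 0.3, "tx": 0, "ty": 0, "tz": -0.1, "wx": 0, "wy": 0, "wz": 0}, {"hand": 0.3, "tx": 0, "ty": 0, "tz": -0.24, "wx": 0, "wy": 0, "wz": 0}, {"hand": 0.3, "tx": 0, "ty": 0, "tz": -0.24, "wx": 0, "wy": 0, "wz": 0}, {"hand": 0.3, "tx": 0, "ty": 0, "tz": -0.24, "wx": 0, "wy": 0, "wz": 0}, {"hand": 0.3, "tx": 0, "ty": 0, "tz": -0.24, "wx": 0, "wy": 0, "wz": 0}, {"hand": 0.3, "tx": -0.252, "ty": -0.007, "tz": 0, "wx": 0, "wy": 0, "wz": 0}, {"hand": 0.3, "tx": -0.252, "ty": -0.007, "tz": 0, "wx": 0, "wy": 0, "wz": 0}, {"hand": 0.3, "tx": -0.252, "ty": -0.007, "tz": 0, "wx": 0, "wy": 0, "wz": 0}, {"hand": 0.3, "tx": -0.252, "ty": -0.007, "tz": 0, "wx": 0, "wy": 0, "wz": 0}, {"hand": 0.3, "tx": -0.252, "ty": -0.007, "tz": 0, "wx": 0, "wy": 0, "wz": 0}]'

```text
time: 20.8
tcp_pos: [0.4094, 0.0818, 0.2502]
tcp_rot: [3.14, 0.0, 1.829]
force: [1.0, 0.3, 0.4]
opening: 0.0439
```

Call:
arm_command --plan '[{"hand": 0.3, "tx": -0.252, "ty": -0.007, "tz": 0, "wx": 0, "wy": 0, "wz": 0}, {"hand": 0.3, "tx": -0.252, "ty": -0.007, "tz": 0, "wx": 0, "wy": 0, "wz": 0}, {"hand": 0.3, "tx": -0.252, "ty": -0.007, "tz": 0, "wx": 0, "wy": 0, "wz": 0}, {"hand": 0.3, "tx": -0.252, "ty": -0.007, "tz": 0, "wx": 0, "wy": 0, "wz": 0}, {"hand": 0.3, "tx": -0.252, "ty": -0.007, "tz": 0, "wx": 0, "wy": 0, "wz": 0}, {"hand": 0.3, "tx": -0.252, "ty": -0.007, "tz": 0, "wx": 0, "wy": 0, "wz": 0}, {"hand": 0.3, "tx": -0.252, "ty": -0.007, "tz": 0, "wx": 0, "wy": 0, "wz": 0}, {"hand": 0.3, "tx": -0.252, "ty": -0.007, "tz": 0, "wx": 0, "wy": 0, "wz": 0}, {"hand": 0.3, "tx": -0.252, "ty": -0.007, "tz": 0, "wx": 0, "wy": 0, "wz": 0}, {"hand": 0.3, "tx": 0, "ty": 0, "tz": 0, "wx": 0, "wy": 0, "wz": 0}]'

```text
time: 21.8
tcp_pos: [0.4871, -0.2518, 0.2493]
tcp_rot: [-3.142, 0.001, 1.826]
force: [-0.2, 0.5, -1.0]
opening: 0.0438
```

```bash
python3 go.py .521 -.395 .16 1.83
```

```text
t21.8 tcp [ 0.4871 -0.2518  0.2493] rot [-3.142e+00  1.000e-03  1.826e+00] open 0.0438 F [-0.2  0.5 -1. ] q [-0.48  0.31  0.14  1.4  -0.    0.84]
turn wz -0.0007 rows>=1
now total [-0.981 -0.022  0.595] rows 5 each [-0.1961 -0.0044  0.119 ]
turned total [-0.98  -0.027  0.595] rows 5 each [-0.1961 -0.0053  0.119 ]
```

Call:
arm_command --plan '[{"hand": 0.3, "tx": -0.245, "ty": -0.006, "tz": 0, "wx": 0, "wy": 0, "wz": 0}, {"hand": 0.3, "tx": -0.245, "ty": -0.006, "tz": 0, "wx": 0, "wy": 0, "wz": 0}, {"hand": 0.3, "tx": -0.245, "ty": -0.006, "tz": 0, "wx": 0, "wy": 0, "wz": 0}, {"hand": 0.3, "tx": -0.245, "ty": -0.006, "tz": 0, "wx": 0, "wy": 0, "wz": 0}, {"hand": 0.3, "tx": 0, "ty": 0, "tz": 0.2, "wx": 0, "wy": 0, "wz": 0}, {"hand": 0.3, "tx": 0, "ty": 0, "tz": 0.2, "wx": 0, "wy": 0, "wz": 0}, {"hand": 0.3, "tx": 0, "ty": 0, "tz": 0.2, "wx": 0, "wy": 0, "wz": 0}, {"hand": 0.3, "tx": 0, "ty": 0, "tz": 0.08, "wx": 0, "wy": 0, "wz": 0}, {"hand": 0.3, "tx": 0, "ty": 0, "tz": 0, "wx": 0, "wy": 0, "wz": 0}, {"hand": 0.3, "tx": 0, "ty": 0, "tz": 0, "wx": 0, "wy": 0, "wz": 0}]'

```text
time: 22.8
tcp_pos: [0.5213, -0.3913, 0.149]
tcp_rot: [3.141, 0.001, 1.829]
force: [-0.2, -0.6, -0.5]
opening: 0.0439
```

```bash
python3 go.py .521 -.395 .122 1.83
```

```text
t22.8 tcp [ 0.5213 -0.3913  0.149 ] rot [3.141e+00 1.000e-03 1.829e+00] open 0.0439 F [-0.2 -0.6 -0.5] q [-0.64  0.55  0.26  1.27  0.    0.67]
turn wz -0.0002 rows>=1
now total [-0.023 -0.008  0.18 ] rows 1 each [-0.0231 -0.0084  0.1801]
turned total [-0.023 -0.008  0.18 ] rows 1 each [-0.0231 -0.0084  0.1801]
```

Call:
arm_command --plan '[{"hand": 0.3, "tx": -0.02, "ty": -0.008, "tz": 0.05, "wx": 0, "wy": 0, "wz": 0}, {"hand": 0.3, "tx": 0, "ty": 0, "tz": 0.03, "wx": 0, "wy": 0, "wz": 0}, {"hand": 0.3, "tx": 0, "ty": 0, "tz": 0.025, "wx": 0, "wy": 0, "wz": 0}, {"hand": 0.3, "tx": 0, "ty": 0, "tz": 0.025, "wx": 0, "wy": 0, "wz": 0}, {"hand": 0.3, "tx": 0, "ty": 0, "tz": 0.025, "wx": 0, "wy": 0, "wz": 0}, {"hand": 0.3, "tx": 0, "ty": 0, "tz": 0.025, "wx": 0, "wy": 0, "wz": 0}, {"hand": 0.3, "tx": 0, "ty": 0, "tz": 0.01, "wx": 0, "wy": 0, "wz": 0}, {"hand": 0.3, "tx": 0, "ty": 0, "tz": 0, "wx": 0, "wy": 0, "wz": 0}, {"hand": 0.3, "tx": 0, "ty": 0, "tz": 0, "wx": 0, "wy": 0, "wz": 0}, {"hand": 0.3, "tx": 0, "ty": 0, "tz": 0, "wx": 0, "wy": 0, "wz": 0}]'

```text
time: 23.8
tcp_pos: [0.5201, -0.3965, 0.1241]
tcp_rot: [3.14, 0.007, 1.827]
force: [-24.1, 4.5, 59.8]
opening: 0.0438
```

Call:
arm_command --plan '[{"hand": 0.3, "tx": 0, "ty": 0, "tz": -0.012, "wx": 0, "wy": 0, "wz": 0}, {"hand": 0.3, "tx": 0, "ty": 0, "tz": 0, "wx": 0, "wy": 0, "wz": 0}, {"hand": 0.3, "tx": 0, "ty": 0, "tz": 0, "wx": 0, "wy": 0, "wz": 0}, {"hand": 0.3, "tx": 0, "ty": 0, "tz": 0, "wx": 0, "wy": 0, "wz": 0}]'

```text
time: 24.2
tcp_pos: [0.5201, -0.3962, 0.1244]
tcp_rot: [3.141, 0.005, 1.827]
force: [-17.2, -0.0, 43.8]
opening: 0.0438
```

```bash
python3 go.py .501 .398 .26 1.83; python3 - <<'E'
from h import *
c=cam("scene"); t=get_state()["tcp_pos"]
im=cv2.resize(c["pixels"],None,fx=5,fy=5,interpolation=cv2.INTER_CUBIC)
for P in [p+[t[0],t[1],.034] for p in CUP]:
    cv2.polylines(im,[cv2.convexHull(np.round((proj(c,P)*5+2)*16).astype(np.int32))],True,(0,255,0),1,shift=4)
cv2.imwrite("pics/s8.png",im[950:1450,600:1100])
E
```

```text
t24.2 tcp [ 0.5201 -0.3962  0.1244] rot [3.141 0.005 1.827] open 0.0438 F [-17.2  -0.   43.8] q [-0.65  0.56  0.21  1.21 -0.    0.66]
turn wz -0.0004 rows>=1
now total [ 5.154  1.221 -0.904] rows 21 each [ 0.2454  0.0582 -0.043 ]
turned total [ 5.151  1.234 -0.904] rows 21 each [ 0.2453  0.0588 -0.043 ]
```

View pics/s8.png

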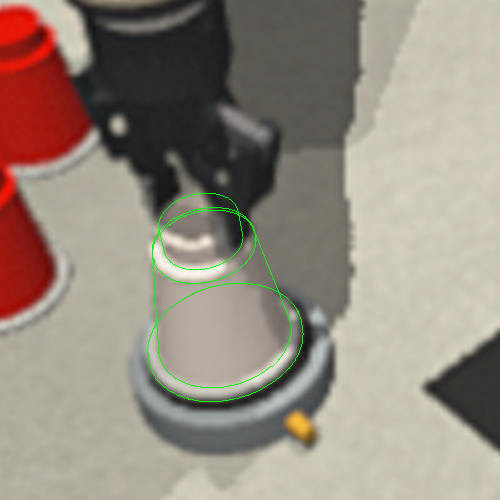

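White is on the pad with its overlay at the depressed height, and the pad is on its stop. Carry to the stand.

Call:
arm_command --plan '[{"hand": 0.3, "tx": 0, "ty": 0, "tz": -0.1, "wx": 0, "wy": 0, "wz": 0}, {"hand": 0.3, "tx": 0, "ty": 0, "tz": -0.22, "wx": 0, "wy": 0, "wz": 0}, {"hand": 0.3, "tx": 0, "ty": 0, "tz": -0.22, "wx": 0, "wy": 0, "wz": 0}, {"hand": 0.3, "tx": 0, "ty": 0, "tz": -0.22, "wx": 0, "wy": 0, "wz": 0}, {"hand": 0.3, "tx": 0, "ty": 0, "tz": -0.2, "wx": 0, "wy": 0, "wz": 0}, {"hand": 0.3, "tx": 0.25, "ty": 0.06, "tz": 0, "wx": 0, "wy": 0, "wz": 0}, {"hand": 0.3, "tx": 0.25, "ty": 0.06, "tz": 0, "wx": 0, "wy": 0, "wz": 0}, {"hand": 0.3, "tx": 0.25, "ty": 0.06, "tz": 0, "wx": 0, "wy": 0, "wz": 0}, {"hand": 0.3, "tx": 0.25, "ty": 0.06, "tz": 0, "wx": 0, "wy": 0, "wz": 0}, {"hand": 0.3, "tx": 0.25, "ty": 0.06, "tz": 0, "wx": 0, "wy": 0, "wz": 0}]'

```text
time: 25.25
tcp_pos: [0.5156, -0.2002, 0.2644]
tcp_rot: [-3.141, -0.0, 1.829]
force: [0.8, 0.5, -0.3]
opening: 0.0435
```

Call:
arm_command --plan '[{"hand": 0.3, "tx": 0.25, "ty": 0.06, "tz": 0, "wx": 0, "wy": 0, "wz": 0}, {"hand": 0.3, "tx": 0.25, "ty": 0.06, "tz": 0, "wx": 0, "wy": 0, "wz": 0}, {"hand": 0.3, "tx": 0.25, "ty": 0.06, "tz": 0, "wx": 0, "wy": 0, "wz": 0}, {"hand": 0.3, "tx": 0.25, "ty": 0.06, "tz": 0, "wx": 0, "wy": 0, "wz": 0}, {"hand": 0.3, "tx": 0.25, "ty": 0.06, "tz": 0, "wx": 0, "wy": 0, "wz": 0}, {"hand": 0.3, "tx": 0.25, "ty": 0.06, "tz": 0, "wx": 0, "wy": 0, "wz": 0}, {"hand": 0.3, "tx": 0.25, "ty": 0.06, "tz": 0, "wx": 0, "wy": 0, "wz": 0}, {"hand": 0.3, "tx": 0.25, "ty": 0.06, "tz": 0, "wx": 0, "wy": 0, "wz": 0}, {"hand": 0.3, "tx": 0.25, "ty": 0.06, "tz": 0, "wx": 0, "wy": 0, "wz": 0}, {"hand": 0.3, "tx": 0.25, "ty": 0.06, "tz": 0, "wx": 0, "wy": 0, "wz": 0}]'

```text
time: 26.25
tcp_pos: [0.507, 0.1854, 0.2645]
tcp_rot: [-3.141, 0.0, 1.829]
force: [0.9, 0.3, -0.8]
opening: 0.0439
```

```bash
python3 go.py .5005 .3985 .26 1.83; python3 - <<'E'
from h import *
c=cam("scene")
m=near(c,redmask(c),[.501,.398,.065],24)
for z in(.015,): r=fit([c],[m],RED,[.501,.398],z); print(z,r[0].round(4),r[1:])
c=cam("top")
m=near(c,redmask(c),[.501,.398,.065],24)
for z in(.015,): r=fit([c],[m],RED,[.501,.398],z); print(z,r[0].round(4),r[1:])
E
```

```text
t26.2 tcp [0.507  0.1854 0.2645] rot [-3.141  0.     1.829] open 0.0439 F [ 0.9  0.3 -0.8] q [ 0.35  0.3   0.16  1.43 -0.    1.66]
turn wz -0.0002 rows>=1
now total [1.384 0.32  0.03 ] rows 6 each [0.2307 0.0534 0.005 ]
turned total [1.384 0.322 0.03 ] rows 6 each [0.2307 0.0537 0.005 ]
0.015 [0.4999 0.3993] (np.float64(46.090196078431376), np.int64(375))
0.015 [0.4949 0.0143] (np.float64(569.8980392156863), np.int64(0))
```

Call:
arm_command --plan '[{"hand": 0.3, "tx": 0.225, "ty": 0.052, "tz": 0, "wx": 0, "wy": 0, "wz": 0}, {"hand": 0.3, "tx": 0.225, "ty": 0.052, "tz": 0, "wx": 0, "wy": 0, "wz": 0}, {"hand": 0.3, "tx": 0.225, "ty": 0.052, "tz": 0, "wx": 0, "wy": 0, "wz": 0}, {"hand": 0.3, "tx": 0.225, "ty": 0.052, "tz": 0, "wx": 0, "wy": 0, "wz": 0}, {"hand": 0.3, "tx": 0.225, "ty": 0.052, "tz": 0, "wx": 0, "wy": 0, "wz": 0}, {"hand": 0.3, "tx": 0.225, "ty": 0.052, "tz": 0, "wx": 0, "wy": 0, "wz": 0}, {"hand": 0.3, "tx": 0, "ty": 0, "tz": 0.15, "wx": 0, "wy": 0, "wz": 0}, {"hand": 0.3, "tx": 0, "ty": 0, "tz": 0.1, "wx": 0, "wy": 0, "wz": 0}, {"hand": 0.3, "tx": 0, "ty": 0, "tz": 0, "wx": 0, "wy": 0, "wz": 0}, {"hand": 0.3, "tx": 0, "ty": 0, "tz": 0, "wx": 0, "wy": 0, "wz": 0}]'

```text
time: 27.35
tcp_pos: [0.5011, 0.3911, 0.2275]
tcp_rot: [-3.141, 0.0, 1.828]
force: [0.4, -0.3, -0.2]
opening: 0.0438
```

```bash
python3 go.py .501 .3985 .135 1.83
```

```text
t27.4 tcp [0.5011 0.3911 0.2275] rot [-3.141  0.     1.828] open 0.0438 F [ 0.4 -0.3 -0.2] q [ 0.66  0.51  0.38  1.44 -0.    1.98]
turn wz -0.0003 rows>=1
now total [0.048 0.012 0.617] rows 3 each [0.016  0.004  0.2056]
turned total [0.048 0.012 0.617] rows 3 each [0.016  0.004  0.2056]
```

Call:
arm_command --plan '[{"hand": 0.3, "tx": 0.048, "ty": 0.012, "tz": 0, "wx": 0, "wy": 0, "wz": 0}, {"hand": 0.3, "tx": 0, "ty": 0, "tz": 0.1, "wx": 0, "wy": 0, "wz": 0}, {"hand": 0.3, "tx": 0, "ty": 0, "tz": 0.1, "wx": 0, "wy": 0, "wz": 0}, {"hand": 0.3, "tx": 0, "ty": 0, "tz": 0.1, "wx": 0, "wy": 0, "wz": 0}, {"hand": 0.3, "tx": 0, "ty": 0, "tz": 0.1, "wx": 0, "wy": 0, "wz": 0}, {"hand": 0.3, "tx": 0, "ty": 0, "tz": 0.08, "wx": 0, "wy": 0, "wz": 0}, {"hand": 0.3, "tx": 0, "ty": 0, "tz": 0.06, "wx": 0, "wy": 0, "wz": 0}, {"hand": 0.3, "tx": 0, "ty": 0, "tz": 0.03, "wx": 0, "wy": 0, "wz": 0}, {"hand": 0.3, "tx": 0, "ty": 0, "tz": 0, "wx": 0, "wy": 0, "wz": 0}, {"hand": 0.3, "tx": 0, "ty": 0, "tz": 0, "wx": 0, "wy": 0, "wz": 0}]'

```text
time: 28.35
tcp_pos: [0.5012, 0.3992, 0.1422]
tcp_rot: [3.141, -0.0, 1.829]
force: [0.2, 0.2, -0.0]
opening: 0.0435
```

Call:
arm_command --plan '[{"hand": 0.3, "tx": 0, "ty": 0, "tz": 0.02, "wx": 0, "wy": 0, "wz": 0}, {"hand": 0.3, "tx": 0, "ty": 0, "tz": 0.015, "wx": 0, "wy": 0, "wz": 0}, {"hand": 0.3, "tx": 0, "ty": 0, "tz": 0.01, "wx": 0, "wy": 0, "wz": 0}, {"hand": 0.3, "tx": 0, "ty": 0, "tz": 0, "wx": 0, "wy": 0, "wz": 0}]'

```text
time: 28.75
tcp_pos: [0.5012, 0.399, 0.1348]
tcp_rot: [3.141, 0.0, 1.829]
force: [3.3, -0.3, -1.0]
opening: 0.0439
```

Call:
arm_command --plan '[{"hand": 0.6, "tx": 0, "ty": 0, "tz": 0.005, "wx": 0, "wy": 0, "wz": 0}, {"hand": 1, "tx": 0, "ty": 0, "tz": 0, "wx": 0, "wy": 0, "wz": 0}, {"hand": 1, "tx": 0, "ty": 0, "tz": 0, "wx": 0, "wy": 0, "wz": 0}, {"hand": 1, "tx": 0, "ty": 0, "tz": 0, "wx": 0, "wy": 0, "wz": 0}, {"hand": 1, "tx": 0, "ty": 0, "tz": -0.15, "wx": 0, "wy": 0, "wz": 0}, {"hand": 1, "tx": 0, "ty": 0, "tz": -0.2, "wx": 0, "wy": 0, "wz": 0}, {"hand": 1, "tx": 0, "ty": 0, "tz": -0.2, "wx": 0, "wy": 0, "wz": 0}, {"hand": 1, "tx": 0, "ty": 0, "tz": -0.2, "wx": 0, "wy": 0, "wz": 0}, {"hand": 1, "tx": 0, "ty": 0, "tz": 0, "wx": 0, "wy": 0, "wz": 0}]'

```text
time: 29.65
tcp_pos: [0.502, 0.3999, 0.2508]
tcp_rot: [3.136, -0.002, 1.829]
force: [0.7, 1.2, -0.1]
opening: 0.0854
```

```bash
python3 go.py .6235 .0615 .25 1.83; python3 - <<'E'
from h import *
c=cam("scene")
b=fitbar([c],[.623,.0615,.135,.26],(0,)); print("bar",b[0].round(4),b[1:])
im=cv2.resize(c["pixels"],None,fx=4,fy=4,interpolation=cv2.INTER_CUBIC)
for P in [p+[.5,.399,.015] for p in CUP]+[p+[.5,.399,.042] for p in CUP]+bar([.6235,.0615,.135,.26]):
    cv2.polylines(im,[cv2.convexHull(np.round((proj(c,P)*4+1.5)*16).astype(np.int32))],True,(0,255,0),1,shift=4)
u=proj(c,[.5,.3,.06])[0]*4; x,y=map(int,u); cv2.imwrite("pics/s9.png",im[y-200:y+300,x-250:x+250])
E
```

```text
t29.6 tcp [0.502  0.3999 0.2508] rot [ 3.136e+00 -2.000e-03  1.829e+00] open 0.0854 F [ 0.7  1.2 -0.1] q [0.67 0.52 0.46 1.5  0.   1.99]
turn wz -0.0002 rows>=1
now total [-2.388  0.207  0.005] rows 9 each [-0.2654  0.023   0.0006]
turned total [-2.388  0.204  0.005] rows 9 each [-0.2654  0.0227  0.0006]
bar [0.6184 0.0646 0.1283 0.2431] (np.float64(14.768627450980393), [np.int64(75)])
```

View pics/s9.png

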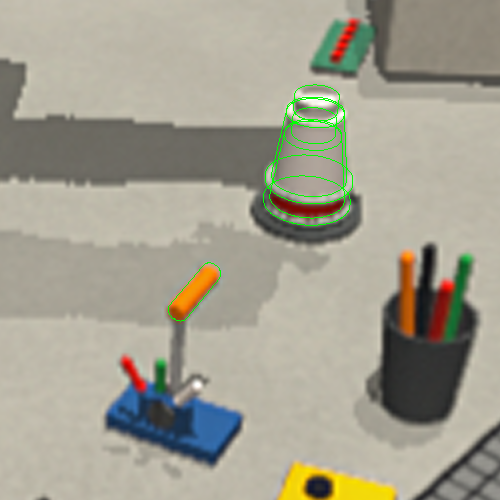

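White is nested over red as the overlays predict, and the lever is still at the green mark. Now close the lever.

Call:
arm_command --plan '[{"hand": 1, "tx": -0.265, "ty": 0.023, "tz": 0, "wx": 0, "wy": 0, "wz": 0}, {"hand": 1, "tx": -0.265, "ty": 0.023, "tz": 0, "wx": 0, "wy": 0, "wz": 0}, {"hand": 1, "tx": -0.265, "ty": 0.023, "tz": 0, "wx": 0, "wy": 0, "wz": 0}, {"hand": 1, "tx": -0.265, "ty": 0.023, "tz": 0, "wx": 0, "wy": 0, "wz": 0}, {"hand": 1, "tx": -0.265, "ty": 0.023, "tz": 0, "wx": 0, "wy": 0, "wz": 0}, {"hand": 1, "tx": -0.265, "ty": 0.023, "tz": 0, "wx": 0, "wy": 0, "wz": 0}, {"hand": 1, "tx": -0.265, "ty": 0.023, "tz": 0, "wx": 0, "wy": 0, "wz": 0}, {"hand": 1, "tx": -0.265, "ty": 0.023, "tz": 0, "wx": 0, "wy": 0, "wz": 0}, {"hand": 1, "tx": -0.265, "ty": 0.023, "tz": 0, "wx": 0, "wy": 0, "wz": 0}, {"hand": 1, "tx": 0, "ty": 0, "tz": 0, "wx": 0, "wy": 0, "wz": 0}]'

```text
time: 30.7
tcp_pos: [0.6228, 0.0567, 0.245]
tcp_rot: [-3.14, 0.001, 1.825]
force: [0.4, -0.3, 1.2]
opening: 0.0855
```

```bash
python3 go.py .6235 .0615 .117 1.83
```

```text
t30.7 tcp [0.6228 0.0567 0.245 ] rot [-3.140e+00  1.000e-03  1.825e+00] open 0.0855 F [ 0.4 -0.3  1.2] q [ 0.09  0.49  0.39  1.48 -0.    1.41]
turn wz -0.0009 rows>=1
now total [0.03  0.012 0.853] rows 4 each [0.0074 0.0031 0.2133]
turned total [0.03  0.013 0.853] rows 4 each [0.0074 0.0031 0.2133]
```

Call:
arm_command --plan '[{"hand": 1, "tx": 0.02, "ty": 0.01, "tz": 0.17, "wx": 0, "wy": 0, "wz": 0}, {"hand": 1, "tx": 0, "ty": 0, "tz": 0.17, "wx": 0, "wy": 0, "wz": 0}, {"hand": 1, "tx": 0, "ty": 0, "tz": 0.17, "wx": 0, "wy": 0, "wz": 0}, {"hand": 1, "tx": 0, "ty": 0, "tz": 0.17, "wx": 0, "wy": 0, "wz": 0}, {"hand": 1, "tx": 0, "ty": 0, "tz": 0.17, "wx": 0, "wy": 0, "wz": 0}, {"hand": 0.1, "tx": 0, "ty": 0, "tz": 0, "wx": 0, "wy": 0, "wz": 0}, {"hand": 0.1, "tx": 0, "ty": 0, "tz": 0, "wx": 0, "wy": 0, "wz": 0}, {"hand": 0.1, "tx": 0, "ty": 0, "tz": 0, "wx": 0, "wy": 0, "wz": 0}, {"hand": 0.1, "tx": 0, "ty": 0, "tz": 0, "wx": 0, "wy": 0, "wz": 0}, {"hand": 0.1, "tx": 0, "ty": 0, "tz": 0, "wx": 0, "wy": 0, "wz": 0}]' --force 25

```text
time: 31.7
tcp_pos: [0.6235, 0.0644, 0.1202]
tcp_rot: [3.14, 0.0, 1.829]
force: [-0.9, -0.1, 6.9]
opening: 0.0172
```

Call:
arm_command --plan '[{"hand": 0.1, "tx": 0, "ty": 0, "tz": 0, "wx": 0, "wy": 0, "wz": 0}, {"hand": 0.1, "tx": 0, "ty": 0, "tz": 0, "wx": 0, "wy": 0, "wz": 0}, {"hand": 0.1, "tx": 0, "ty": 0, "tz": 0, "wx": 0, "wy": 0, "wz": 0}]'

```text
time: 32.0
tcp_pos: [0.6235, 0.0644, 0.1202]
tcp_rot: [3.14, 0.0, 1.829]
force: [-0.2, 0.1, 6.3]
opening: 0.0171
```

Call:
arm_command --plan '[{"hand": 0.1, "tx": 0, "ty": -0.066, "tz": 0.003, "wx": 0, "wy": 0, "wz": 0}, {"hand": 0.1, "tx": 0, "ty": -0.066, "tz": 0.01, "wx": 0, "wy": 0, "wz": 0}, {"hand": 0.1, "tx": 0, "ty": -0.064, "tz": 0.016, "wx": 0, "wy": 0, "wz": 0}, {"hand": 0.1, "tx": 0, "ty": -0.063, "tz": 0.023, "wx": 0, "wy": 0, "wz": 0}, {"hand": 0.1, "tx": 0, "ty": -0.06, "tz": 0.029, "wx": 0, "wy": 0, "wz": 0}, {"hand": 0.1, "tx": 0, "ty": -0.057, "tz": 0.035, "wx": 0, "wy": 0, "wz": 0}, {"hand": 0.1, "tx": 0, "ty": -0.012, "tz": 0.008, "wx": 0, "wy": 0, "wz": 0}, {"hand": 0.1, "tx": 0, "ty": 0, "tz": 0, "wx": 0, "wy": 0, "wz": 0}, {"hand": 0.1, "tx": 0, "ty": 0, "tz": 0, "wx": 0, "wy": 0, "wz": 0}]'

```text
time: 32.9
tcp_pos: [0.5673, 0.0497, 0.1014]
tcp_rot: [3.14, -0.0, 1.829]
force: [-0.9, 2.9, 8.3]
opening: 0.0169
```

Call:
arm_command --plan '[{"hand": 0.5, "tx": 0, "ty": 0, "tz": 0, "wx": 0, "wy": 0, "wz": 0}, {"hand": 1, "tx": 0, "ty": 0, "tz": 0, "wx": 0, "wy": 0, "wz": 0}, {"hand": 1, "tx": 0, "ty": 0, "tz": 0, "wx": 0, "wy": 0, "wz": 0}, {"hand": 1, "tx": 0, "ty": 0, "tz": 0, "wx": 0, "wy": 0, "wz": 0}, {"hand": 1, "tx": 0, "ty": 0, "tz": -0.2, "wx": 0, "wy": 0, "wz": 0}, {"hand": 1, "tx": 0, "ty": 0, "tz": -0.25, "wx": 0, "wy": 0, "wz": 0}, {"hand": 1, "tx": 0, "ty": 0, "tz": -0.25, "wx": 0, "wy": 0, "wz": 0}, {"hand": 1, "tx": 0, "ty": 0, "tz": -0.25, "wx": 0, "wy": 0, "wz": 0}, {"hand": 1, "tx": 0, "ty": 0, "tz": 0, "wx": 0, "wy": 0, "wz": 0}]'

```text
time: 33.8
tcp_pos: [0.5684, 0.0496, 0.2479]
tcp_rot: [3.135, 0.001, 1.829]
force: [1.3, 0.6, -0.3]
opening: 0.0857
```

```bash
python3 go.py .6235 .0615 .25 1.83; python3 - <<'E'
from h import *
c=cam("scene")
b=fitbar([c],[.5696,.046,.118,.26],(0,)); print("bar",b[0].round(4),b[1:])
im=cv2.resize(c["pixels"],None,fx=4,fy=4,interpolation=cv2.INTER_CUBIC)
for P in [p+[.5,.399,.015] for p in CUP]+[p+[.5,.399,.042] for p in CUP]+bar([.5696,.046,.1175,.26]):
    cv2.polylines(im,[cv2.convexHull(np.round((proj(c,P)*4+1.5)*16).astype(np.int32))],True,(0,255,0),1,shift=4)
u=proj(c,[.5,.3,.06])[0]*4; x,y=map(int,u); cv2.imwrite("pics/s10.png",im[y-200:y+300,x-250:x+250])
E
```

```text
t33.8 tcp [0.5684 0.0496 0.2479] rot [3.135e+00 1.000e-03 1.829e+00] open 0.0857 F [ 1.3  0.6 -0.3] q [ 0.09  0.35  0.2   1.41 -0.    1.4 ]
turn wz -0.0002 rows>=1
now total [-0.017  0.375 -0.014] rows 2 each [-0.0085  0.1876 -0.0069]
turned total [-0.017  0.375 -0.014] rows 2 each [-0.0087  0.1876 -0.0069]
bar [0.5694 0.0424 0.1197 0.2727] (np.float64(15.023529411764706), [np.int64(76)])
```

View pics/s10.png

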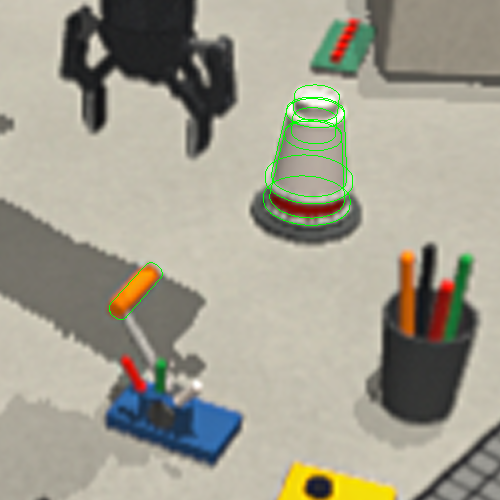

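The lever is back at the red mark, matching its starting overlay. The stack is in place and the gripper is clear of everything.

```bash
python3 -c "
from workcell import *
print(job_done())"
```

```text
the job is handed in; nothing more can be done
None
```

The job is handed in. I set the lever to the green mark and pressed the leftmost red cup fully onto the pad. I nested it on the cone, then did the same with white. Yellow and blue were absent from both pictures. With both cups nested and the lever still upright, I closed it to the red mark.

**Last checks:**
- **Stack:** red sits at about (0.500, 0.399), 15 mm up. White is one nest step above and upright. Both match their overlays.
- **Lever:** the bar is back within about 4 mm of its starting closed pose.
- **Gripper:** open and clear, about 0.25 m up.
- **Bystanders:** I did not measure the pen pot, mouse or yellow box at the end. The arm was not taken near them while low. The mouse was out of frame in the last picture.

**Checks that disagreed:**
- **Pad position:** the network's outline of the pad was poor (about 6 mm off), so I used its white centre dot.
- **Held-cup height:** the fits of the red cup in the gripper were partly hidden by the fingers. For "fully down" I relied on the stop: the tool stayed within 0.3 mm while the force eased, from 52 to 36 N for red and 60 to 44 N for white. Those presses were harder than the pad needed.

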